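# Mount the chip carrier and aim the tilt stage at the bench camera

### The job

Take the metal chip carrier (the taller block with the brass plate on top) out of the white rack and set it down in the cradle of the swivel-and-tilt stage, flat on the cradle's floor before you let go, without tipping it over. Then, by the cradle's handle, swivel the stage so that the cradle's handle-free end faces the black bench camera squarely, and tilt that end down 30 degrees from level. The rack only lets you hold the block by its long sides and the cradle only by its ends, so put it down on the bench in between; leave the plain block and the other bench things where they are.

Things in the scene. Friction and masses are not known exactly. Their poses are not given: they have to be found in the camera images.
- carrier: chip carrier: aluminium block 60 (x) x 40 (y) x 34 (z) mm, about 0.22 kg; the top 2 mm is a brass plate 44 x 28 mm, the block itself is 32 mm high. Origin: centre of its underside, z up. It may go into the cradle either way round.
- blank: plain aluminium block 60 (x) x 40 (y) x 20 (z) mm with no brass plate, parked in the rack beside the carrier; origin: centre of its underside. A bystander.
- rack: fixed white parking rack, 92 (x) x 200 (y) mm, floor 6 mm thick; two walls 50 mm high run along y at x = +-38 mm (inner faces at +-34 mm, 4 mm from the blocks' ends); open at its y ends. Two bays, at y = +50 and -50 mm, blocks' long side along x; carrier and blank are in either. Origin: centre of its underside.
- stage: fixed round foot (diameter 144 mm) of the swivel-and-tilt stage; origin: centre of its underside, on the vertical swivel axis. On it a disc of 116 mm diameter swivels, with a yoke whose two uprights (30 mm wide, 106 mm high over the bench) stand outside the cradle's cheeks, at its y = +-36 to 44 mm.
- cradle_floor (a point): centre of the cradle's floor, on its upper side, 75 mm above the bench when level. Frame turns with the cradle: x to the handle-free end (to face the camera), y along the tilt axis, z normal to the floor. Floor 68 mm (x) between end lips 6 mm high, 4 mm thick, and 46 mm (y) between cheeks 50 mm high, 76 mm long, 5 mm thick.
- handle_bar (a point): middle of the cradle's handle: round bar 10 mm in diameter, 68 mm long along the cradle's y, at x = -92, z = 0 mm in the frame of cradle_floor, on two 10 mm stems at y = +-34 mm; 49 mm free between the bar and the lip. Frame axes as cradle_floor.
- swivel (a joint): swivel angle of the stage about the vertical, rad, anticlockwise from above; stiff, stays where it is left; range -1.5 to 1.5, 0 when the cradle's x lies along the x of stage.
- tilt (a joint): tilt of the cradle, rad; 0 is level, grows as the handle-free end (+x) goes down and the handle up; stiff, stays where left; range -0.25 to 0.95; 30 degrees is 0.524. Its axis lies along the cradle's y, 15 mm above the cradle's floor, 90 mm above the bench, and crosses the swivel axis.
- camera: fixed bench camera: black box 70 x 52 x 50 mm on a post and foot, 140 mm high in all, standing 170 to 260 mm from the swivel axis. This body's origin is on the bench, under the stage's swivel axis; its x axis points level from the swivel axis to the camera.
- camera_lens (a point): centre of the camera's lens, 159 mm from the swivel axis, 115 mm above the bench; axes as camera.
- dish_a: clear flat dish with lid, 94 mm across, 16 mm high, on the right; a bystander. Origin: centre of its underside.
- dish_b: the same dish, on the left; a bystander.
- vial: small amber vial, 28 mm across, 60 mm high; a bystander. Origin: centre of its underside.
- driver: screwdriver lying on the bench, 160 mm long; a bystander.
- tweezers: steel tweezers lying on the bench, 135 mm long; a bystander.
Mind the look-alikes: they are no part of the job. Leave any purple look-alike of the stage alone. What is shaped like the carrier but blue is not meant.

How it is judged (in metres and radians):
On the way:
1. the carrier is lowered onto the cradle's floor (within 5 mm) while still held in the fingers, not dropped (z of carrier in the frame of cradle_floor between -0.003 and 0.005 m and horizontal distance between carrier and cradle_floor below 0.012 m and contact force between the fingers and carrier above 0.5 N), for 0.1 s.
At the end, for the whole second after the job is handed in: The carrier lies at rest flat on the cradle's floor between lips and cheeks (underside within 3 mm of the floor, within 0.06 rad of parallel); the cradle's handle-free end points at the camera within 6 degrees and is tilted down 30 degrees, give or take 5 (z of carrier in the frame of cradle_floor between -0.003 and 0.003 m and x of carrier in the frame of cradle_floor between -0.007 and 0.007 m and y of carrier in the frame of cradle_floor between -0.006 and 0.006 m and angle between the z axis of carrier and the z axis of cradle_floor, either way round below 0.06 rad and value of joint tilt between 0.436 and 0.611 rad and angle between the y axis of cradle_floor and the y axis of camera, either way round below 0.105 rad and linear speed of carrier below 0.02 m/s); the robot touches nothing.
It fails at once if the carrier is tipped more than 50 degrees (angle between carrier's own z axis and vertical above 0.87 rad).
It fails at once if the plain block is moved by more than 20 mm (distance of blank from where it was at the start of the episode above 0.02 m).
It fails at once if another bench thing is moved by more than 30 mm (distance of any of dish_a, dish_b, vial, driver, tweezers from where it was at the start of the episode above 0.03 m).
It also fails if it takes over 67 s, if anything falls off the work surface, if the arm or the gripper's body presses on something with over 40 N, if the wrist force passes 120 N, or if a joint passes its speed limit or range.

### The arm

A 7-joint arm with a two-finger parallel gripper is mounted at the origin on the work surface. World frame = base frame: x ahead of the robot, y to its left, z up, the work surface at z = 0. Lengths are in m, angles in degrees, forces in N, time in s.
With the tool pointing down it reaches from about 0.4 to 0.85 m from the base axis. Payload 4.5 kg.
Tool frame: the origin (TCP) lies on the mounting face of the last link; the fingertips stand 173 mm ahead of it and the grasp point (between the pads) lies 155 mm ahead of it; z points along the fingers, y is the direction in which the jaws open and shut (so a half turn about z gives the same grasp; the last joint's range is limited). The gripper opens to 85 mm and grips with 20 to 120 N. Pads are 22 mm wide; open, the fingers measure 114 mm over their backs; the gripper's body (76 mm by 85 mm) begins 54 mm behind the grasp point. The pads swing forward as they close: fully open they stand 13 mm farther back than shut.
Start: joints at [-69.053, 39.483, -11.15, 89.685, 9.013, 51.709, -12.324], TCP at [0.204, 0.591, 0.405] pointing down, gripper open.
Joint ranges: [-172.22, 172.22], [-26.19, 119.32], [-84.43, 86.54], [7.71, 146.69], [-57.33, 237.33], [2.42, 119.75], [-152.13, 152.13]. Speed limits (degrees/s): [147.25, 147.25, 180, 180, 180, 180, 180].

### API

Orientations are given as [roll, pitch, yaw] about the fixed x, y, z axes, in that order (R = Rz(yaw) Ry(pitch) Rx(roll)).
In Python, from plant import readout, eyes, order gives the robot as it stands.
- The arm moves only by the tool apply_moves, never from a script. Its argument "plan" is a list that holds one entry, the list of rows, each a list of 7 numbers: the finger opening in mm, from 0 to 85.4, then the shift along the tool's x, y, z in mm, then the turn, a rotation vector about the tool's x, y, z in degrees. A call has 1 to 10 rows; each row is the pose to reach, as a shift and turn from the pose measured when the call began, along the tool's axes at that moment; what a row does not reach only later rows make up. A row lasts 1/8 s, in which the tool goes at most 62.5 mm and 10.7 degrees, less where a joint would pass 70% of its speed; a pose out of reach is approached as far as the arm can. A call with a gripper value outside its range is refused whole. The fingers move at their own pace and stop on an object; "grip_force" is the grip in N (left out, the last holds). Time passes only in rows, so rows that repeat a pose let the fingers close. It gives the time, the measured TCP pose, the force and the opening at its end, in the units of the state.
- readout.get_obs(): the state, without advancing time (a new reading comes with each control period).
- eyes.get_image(name): name is "scene" or "top"; returns the picture (384x512x3 uint8, red, green, blue); there is no depth.
- eyes.camera_info(name): a dict with "fovy" (degrees; the focal length in pixels is half the picture's height over the tangent of half this angle, whatever the lens; pixels are square), "cx", "cy" (the principal point, pixels), "dist_coeffs" ([k1, k2, p1, p2, k3] as OpenCV has them; the pictures are not rectified), "rvec" (rotation vector, rad) and "tvec" (3), from world to camera coordinates, as OpenCV has them. Camera axes: x right, y down, z forward; pixel columns grow to the right and rows downward; lengths in m; the calibration is good to about 2 mm. A picture is of the moment at which its call begins. camera_info takes no time and is no camera call.
- order.finish_job(): hands the job in, once; it reports no verdict.
The state is a dict: "time_s": time; "joint_pos": joint angles; "qvel": joint speeds; "joint_torque": joint torques, N m; "tool_pos": TCP position; "tcp_rot": TCP orientation; "wrist_force": force on the tool from outside, world axes, zero at the start; "wrist_torque": the same for the moment, N m; "width": finger opening in m.
Only numpy, scipy, OpenCV 4.12 (cv2) and the standard library are available. Lean on these libraries where they do the work, as an engineer would, in place of code of your own. Each camera call takes 0.05 s, during which the arm holds its last target.

## Working session

There is one attempt and no reset: what is moved stays moved. The work goes in short steps, Python scripts to look and compute and a tool call to move; the robot and the scene stay as the last step left them, time stands still between calls to the robot, and variables do not carry over. Pictures are saved under pics/ and viewed, and the job is handed in when it is done.

Besides the shell and the picture viewer there is one more tool, called after "Emit:" as name([rows], argument=value, ...), one row to a line, values as JSON. apply_moves: Moves the arm, as the interface text tells. Its arguments: {"type":"object","properties":{"plan":{"type":"array","items":{"type":"array","items":{"type":"array","items":{"type":"number"}}}},"grip_force":{"type":"number"}},"required":["plan"]}

```bash
mkdir -p pics; ls
python3 - <<'E'
from plant import readout, eyes
import cv2
print(readout.get_obs())
for n in ("scene","top"):
    print(n,eyes.camera_info(n))
    im=eyes.get_image(n); cv2.imwrite(f"pics/{n}0.png",im[:,:,::-1])
E
```

```text
pics
{'time_s': 0.0, 'joint_pos': array([-69.05453548,  39.53610014, -11.14478002,  89.75028434,
         9.0111822 ,  51.70906168, -12.32316756]), 'qvel': array([ 0.06434079,  0.02802473, -0.06944785, -0.01822354, -0.04585089,
        0.0124785 ,  0.03974188]), 'joint_torque': array([ 3.09211600e-05, -5.39604592e+01, -1.26636285e+00, -1.58545607e+01,
        9.18174803e-03,  9.60107282e-03, -6.48495529e-06]), 'tool_pos': array([0.20347825, 0.59056694, 0.40382676]), 'tcp_rot': array([-1.79886545e+02,  7.05302281e-03,  1.60996858e+02]), 'wrist_force': array([ 0.94799255, -0.65216935, -0.71086088]), 'wrist_torque': array([-0.02560907,  0.01704416,  0.00399293]), 'width': 0.08533833801614389}
scene {'fovy': 50.76582236695389, 'cx': 263.64107865168546, 'cy': 188.27268538245733, 'dist_coeffs': array([-0.0036049,  0.       ,  0.       ,  0.       ,  0.       ]), 'rvec': array([ 1.24630903,  2.24681248, -1.00399042]), 'tvec': array([ 0.27343895, -0.24460525,  1.4760395 ])}
top {'fovy': 55.488468293560274, 'cx': 258.98642974351094, 'cy': 188.879345900858, 'dist_coeffs': array([-0.11818947,  0.        ,  0.        ,  0.        ,  0.        ]), 'rvec': array([ 2.11545151, -2.14914282,  0.19644704]), 'tvec': array([0.0196922 , 0.54884755, 0.9646718 ])}
```

View pics/scene0.png

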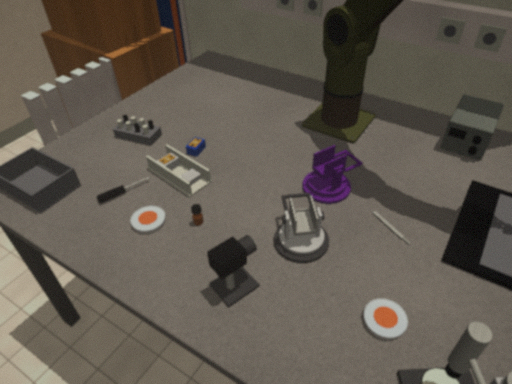

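View pics/top0.png

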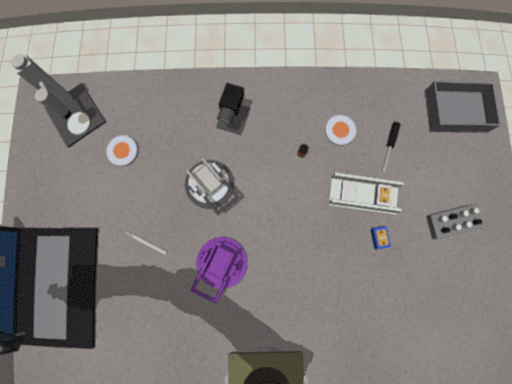

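```bash
cat > h.py <<'E'
import numpy as np, cv2
from plant import readout, eyes
def cam(n):
    c=eyes.camera_info(n); f=192/np.tan(np.radians(c['fovy']/2))
    K=np.array([[f,0,c['cx']],[0,f,c['cy']],[0,0,1]])
    return K,c['dist_coeffs'],c['rvec'],c['tvec']
def proj(n,P):
    K,d,r,t=cam(n); return cv2.projectPoints(np.array(P,float).reshape(-1,3),r,t,K,d)[0].reshape(-1,2)
def unproj(n,px,z):
    K,d,r,t=cam(n); R=cv2.Rodrigues(r)[0]; c=-R.T@t
    u=cv2.undistortPoints(np.array(px,float).reshape(-1,1,2),K,d).reshape(-1,2)
    D=np.c_[u,np.ones(len(u))]@R
    s=(np.broadcast_to(z,len(u))-c[2])/D[:,2]
    return c+D*s[:,None]
def crop(img,x0,y0,w,h,s,fn,out=None):
    c=img[y0:y0+h,x0:x0+w]; c=cv2.resize(c,None,fx=s,fy=s,interpolation=cv2.INTER_CUBIC)
    cv2.imwrite(fn,c[:,:,::-1])
E
python3 - <<'E'
from h import *
t=eyes.get_image("top"); s=eyes.get_image("scene")
crop(t,320,160,96,70,8,"pics/t_rack.png"); crop(t,175,75,90,145,4,"pics/t_stage.png")
crop(s,140,130,80,70,8,"pics/s_rack.png"); crop(s,200,180,140,130,5,"pics/s_stage.png")
for n in("scene","top"):
    K,d,r,tt=cam(n);print(n,-cv2.Rodrigues(r)[0].T@tt)
print(unproj("top",[(384,195),(350,192),(209,184),(231,100),(381,237),(303,151),(341,130)],0.03).round(3))
E
```

```text
scene [1.20346019 0.44891038 0.81452822]
top [0.37124954 0.01975013 1.04594303]
[[ 0.529 -0.347  0.03 ]
 [ 0.539 -0.248  0.03 ]
 [ 0.569  0.152  0.03 ]
 [ 0.823  0.09   0.03 ]
 [ 0.41  -0.33   0.03 ]
 [ 0.662 -0.118  0.03 ]
 [ 0.725 -0.233  0.03 ]]
```

View pics/t_rack.png

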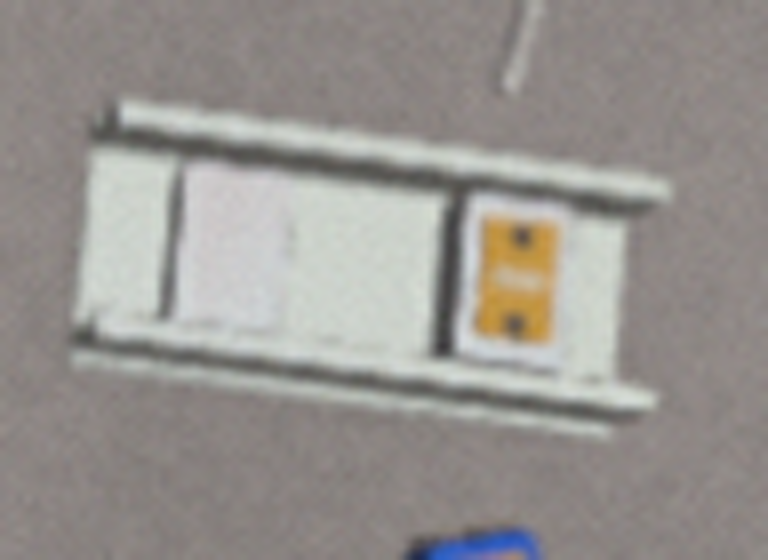

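View pics/t_stage.png

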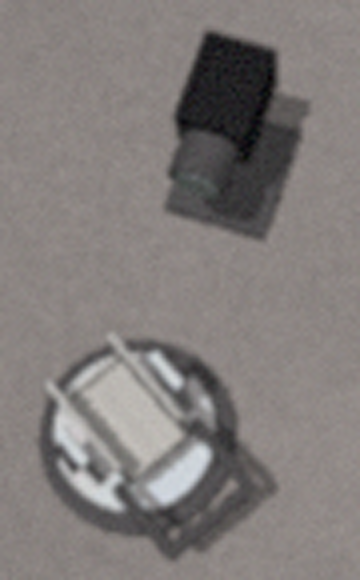

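View pics/s_rack.png

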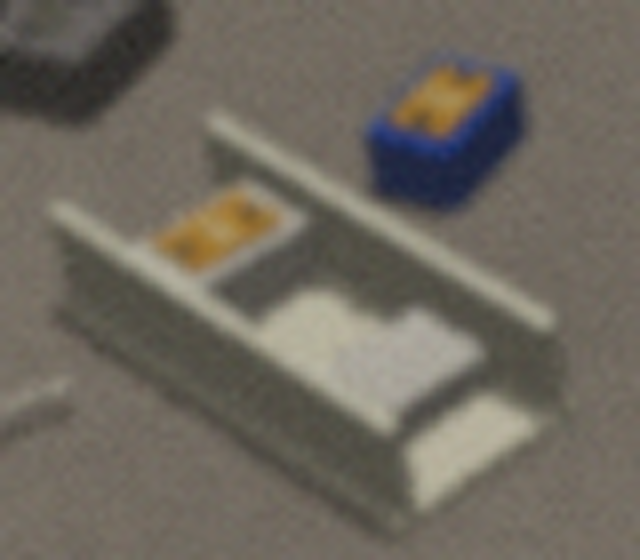

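View pics/s_stage.png

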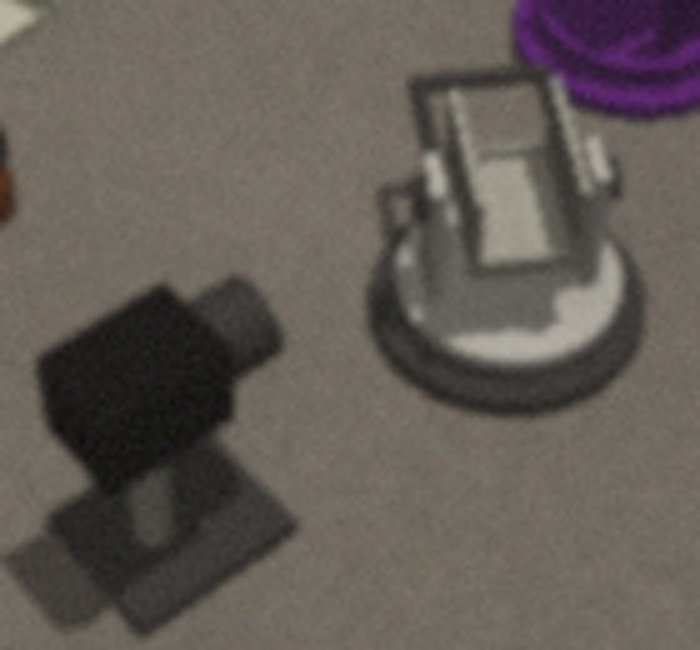

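Run:
```python
from h import *
t=eyes.get_image("top"); s=eyes.get_image("scene")
crop(t,180,150,66,66,9,"pics/t_st2.png"); crop(t,205,78,54,62,9,"pics/t_cam2.png")
crop(s,268,188,66,76,8,"pics/s_st2.png")
```

```text
(no output)
```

View pics/t_st2.png

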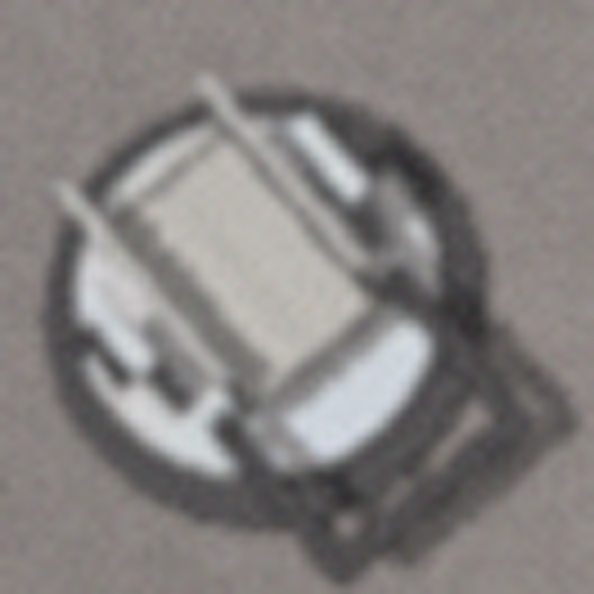

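View pics/t_cam2.png

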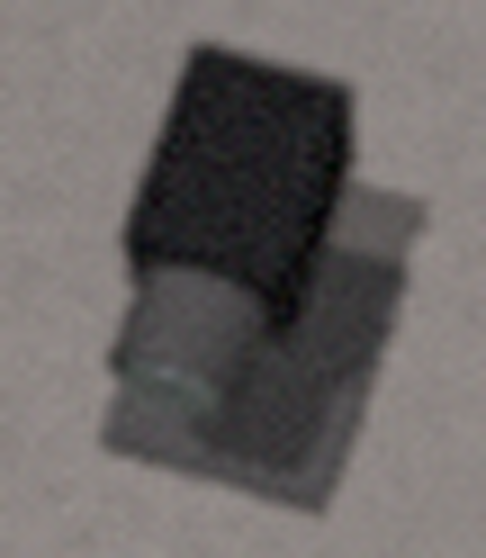

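View pics/s_st2.png

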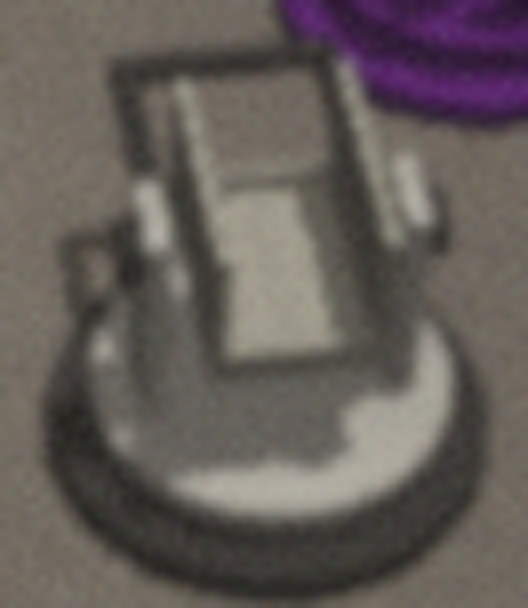

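```bash
cat > model.py <<'E'
from h import *
def Rz(a): c,s=np.cos(a),np.sin(a); return np.array([[c,-s,0],[s,c,0],[0,0,1]])
def Ry(a): c,s=np.cos(a),np.sin(a); return np.array([[c,0,s],[0,1,0],[-s,0,c]])
def cradle2w(P,x,y,yaw,tilt):
    P=np.array(P,float).reshape(-1,3)-[0,0,.015]
    return (Rz(yaw)@Ry(tilt)@P.T).T+[x,y,.09]
def yoke2w(P,x,y,yaw): return (Rz(yaw)@np.array(P,float).reshape(-1,3).T).T+[x,y,0]
def box(x0,x1,y0,y1,z0,z1):
    v=np.array([[x,y,z] for x in(x0,x1) for y in(y0,y1) for z in(z0,z1)])
    e=[(i,j) for i in range(8) for j in range(i) if bin(i^j).count('1')==1]
    return v,e
def draw(im,n,P,edges,off,s,col):
    p=(proj(n,P)-off+.5)*s-.5
    for i,j in edges: cv2.line(im,tuple(np.round(p[i]).astype(int)),tuple(np.round(p[j]).astype(int)),col,1,cv2.LINE_AA)
def circ(x,y,z,r):
    a=np.linspace(0,2*np.pi,49); return np.c_[x+r*np.cos(a),y+r*np.sin(a),0*a+z],[(i,i+1) for i in range(48)]
def overlay(n,img,off,wh,s,st,fn,carrier=None,extra=[]):
    c=cv2.resize(img[off[1]:off[1]+wh[1],off[0]:off[0]+wh[0]],None,fx=s,fy=s,interpolation=cv2.INTER_CUBIC)[:,:,::-1].copy()
    off=np.array(off)
    x,y,yaw,tilt=st
    for sg in(1,-1):
        b,e=box(-.038,.038,sg*.023,sg*.028,0,.05); draw(c,n,cradle2w(b,*st),e,off,s,(0,255,0))
        b,e=box(-.015,.015,sg*.036,sg*.044,.03,.106); draw(c,n,yoke2w(b,x,y,yaw),e,off,s,(255,255,0))
    b,e=box(-.034,.034,-.023,.023,0,.006); draw(c,n,cradle2w(b,*st),e,off,s,(0,0,255))
    b,e=box(-.097,-.087,-.039,.039,-.005,.005); draw(c,n,cradle2w(b,*st),e,off,s,(255,0,255))
    p,e=circ(x,y,0,.072); draw(c,n,p,e,off,s,(255,0,0))
    for P,e,col in extra: draw(c,n,P,e,off,s,col)
    cv2.imwrite(fn,c)
E
cat > fit.py <<'E'
from model import *
from scipy.optimize import least_squares
def px(l,off,s): return (np.array(l,float)+.5)/s-.5+off
# carrier
tc=px([(484,215),(558,220),(553,342),(474,335)],(320,160),8)
sc=px([(242,182),(286,212),(193,277),(150,240)],(140,130),8)
print("top",unproj("top",tc,.04).round(4)); print("scene",unproj("scene",sc,.04).round(4))
tb=px([(470,193),(572,205),(562,367),(452,352)],(320,160),8)
print("block",unproj("top",tb,.038).round(4))
for n,p,z in(("top",tc,.04),("scene",sc,.04),("top",tb,.038)):
    w=unproj(n,p,z)[:,:2]; 
    print(n,w.mean(0).round(4),[np.linalg.norm(w[i]-w[(i+1)%4]).round(4) for i in range(4)],[np.degrees(np.arctan2(*(w[(i+1)%4]-w[i])[::-1])).round(1) for i in range(4)])
# stage
P=[(.038,.0255,.05),(.038,-.0255,.05),(-.092,.034,0),(-.092,-.034,0)]
T=px([(65,188),(208,82),(345,565),(515,412)],(180,150),9)
S=px([(400,243),(225,262),(340,58),(120,68)],(268,188),8)
U=[(0,.04,.106),(0,-.04,.106)]
TU=px([(118,345),(330,158)],(180,150),9); SU=px([(413,190),(152,215)],(268,188),8)
def res(q):
    W=cradle2w(P,*q); Y=yoke2w(U,*q[:3])
    return np.r_[proj("top",W)-T,proj("scene",W)-S,proj("top",Y)-TU,proj("scene",Y)-SU].ravel()
r=least_squares(res,[.57,.15,np.radians(40),0],loss='soft_l1')
print(r.x,np.degrees(r.x[2:])); print(r.fun.reshape(-1,2).round(2))
q=r.x
lens=px([(170,395)],(205,78),9)
L=unproj("top",lens,.115); print("lens",L,np.hypot(*(L[0,:2]-q[:2])),np.degrees(np.arctan2(*(L[0,:2]-q[:2])[::-1])))
bx=px([(198,42),(352,88),(290,325),(130,245)],(205,78),9); print(unproj("top",bx,.14).round(3))
t=eyes.get_image("top"); s=eyes.get_image("scene")
overlay("top",t,(180,150),(66,66),9,q,"pics/ov_t.png"); overlay("scene",s,(268,188),(66,76),8,q,"pics/ov_s.png")
E
python3 fit.py
```

```text
top [[ 0.5524 -0.3338  0.04  ]
 [ 0.5502 -0.3608  0.04  ]
 [ 0.5064 -0.3556  0.04  ]
 [ 0.5094 -0.3269  0.04  ]]
scene [[ 0.4995 -0.3594  0.04  ]
 [ 0.5052 -0.3314  0.04  ]
 [ 0.5546 -0.3346  0.04  ]
 [ 0.5462 -0.3648  0.04  ]]
block [[ 0.5608 -0.3299  0.038 ]
 [ 0.5559 -0.3672  0.038 ]
 [ 0.4977 -0.3589  0.038 ]
 [ 0.5038 -0.3192  0.038 ]]
top [ 0.5296 -0.3443] [np.float64(0.0272), np.float64(0.0441), np.float64(0.0288), np.float64(0.0435)] [np.float64(-94.7), np.float64(173.1), np.float64(84.0), np.float64(-9.0)]
scene [ 0.5264 -0.3475] [np.float64(0.0286), np.float64(0.0496), np.float64(0.0313), np.float64(0.047)] [np.float64(78.6), np.float64(-3.8), np.float64(-105.6), np.float64(173.4)]
top [ 0.5295 -0.3438] [np.float64(0.0376), np.float64(0.0589), np.float64(0.0402), np.float64(0.0581)] [np.float64(-97.5), np.float64(171.9), np.float64(81.3), np.float64(-10.7)]
[0.57341022 0.15421237 0.68562749 0.02412723] [39.28356173  1.38238841]
[[-0.01 -0.07]
 [-0.62 -0.59]
 [-0.03  0.62]
 [ 0.68  1.39]
 [-0.11  0.21]
 [ 0.3  -0.04]
 [-1.66 -0.33]
 [ 0.58  0.79]
 [ 0.15 -1.48]
 [ 0.2   0.13]
 [ 0.03 -0.08]
 [ 0.35 -0.05]]
lens [[0.72306761 0.10425724 0.115     ]] 0.1577746825339066 -18.458833835592532
[[0.826 0.094 0.14 ]
 [0.81  0.048 0.14 ]
 [0.735 0.067 0.14 ]
 [0.761 0.114 0.14 ]]
```

View pics/ov_t.png

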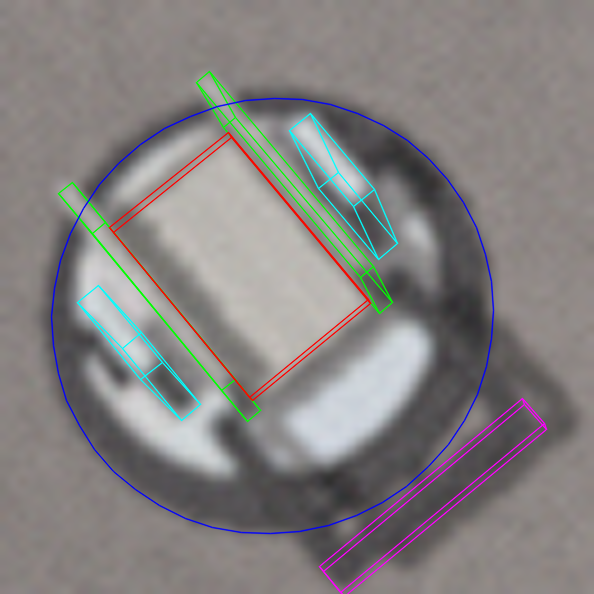

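View pics/ov_s.png

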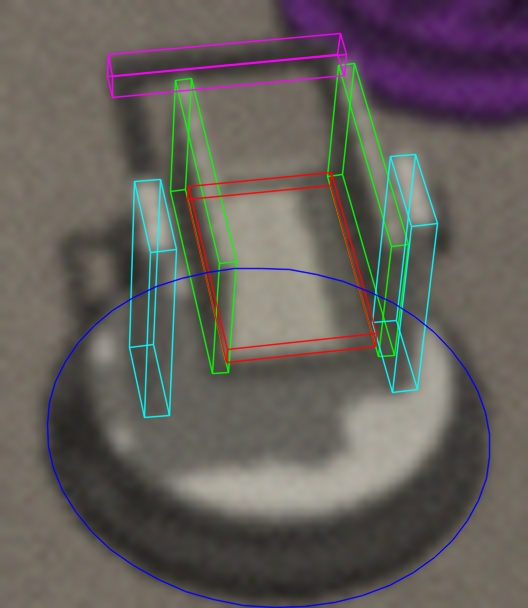

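```bash
cat > mv.py <<'E'
from h import *
from scipy.spatial.transform import Rotation as Ro
import sys
def goto(p,yaw,roll=180,pitch=0):
    o=readout.get_obs(); R0=Ro.from_euler('xyz',o['tcp_rot'],degrees=True); R1=Ro.from_euler('xyz',[roll,pitch,yaw],degrees=True)
    d=R0.inv().apply(np.array(p)-o['tool_pos'])*1000; r=(R0.inv()*R1).as_rotvec(degrees=True)
    return d.round(1),r.round(1)
def st():
    o=readout.get_obs()
    print("t",round(o['time_s'],2),"pos",o['tool_pos'].round(4),"rot",o['tcp_rot'].round(2),"q",o['joint_pos'].round(1),"F",o['wrist_force'].round(1),"M",o['wrist_torque'].round(2),"w",round(o['width']*1000,1))
if __name__=="__main__":
    a=[float(v) for v in sys.argv[1:]]
    st(); d,r=goto(a[:3],a[3]); print("shift",d,"turn",r)
E
python3 mv.py .5296 -.3442 .40 -8.5
python3 - <<'E'
from h import *
p=(np.array([(120,100),(672,180),(95,318),(657,395)],float)+.5)/8-.5+[320,160]
for z in(.05,.056):
    w=unproj("top",p,z); print(w.round(4), np.degrees(np.arctan2(*(w[0]-w[1])[:2])), np.degrees(np.arctan2(*(w[2]-w[3])[:2])))
print(unproj("top",[(222,263),(206,185),(152,243)],[.0,0,0]).round(3), unproj("top",[(193,293),(220,301),(225,240)],[.08]*3))
E
```

```text
t 0.4 pos [0.2036 0.5909 0.4046] rot [-179.99    0.    160.99] q [-69.1  39.5 -11.1  89.7   9.   51.7 -12.3] F [0.5 0.4 0.2] M [-0.02 -0.01  0.01] w 85.0
shift [-612.9 -777.9    4.8] turn [  0.    0.  169.5]
[[ 0.5936 -0.2023  0.05  ]
 [ 0.5622 -0.4002  0.05  ]
 [ 0.5164 -0.1894  0.05  ]
 [ 0.4856 -0.3882  0.05  ]] 9.016521975201815 8.803772262366328
[[ 0.5923 -0.201   0.056 ]
 [ 0.5611 -0.3977  0.056 ]
 [ 0.5155 -0.1882  0.056 ]
 [ 0.4849 -0.3857  0.056 ]] 9.016521975201812 8.803772262366332
[[0.347 0.119 0.   ]
 [0.572 0.165 0.   ]
 [0.405 0.32  0.   ]] [[0.27225286 0.18661279 0.08      ]
 [0.25141275 0.11659146 0.08      ]
 [0.40830122 0.10289023 0.08      ]]
```

Emit:
apply_moves([
  [[85,-36,-46,0,0,0,10],[85,-72,-92,0,0,0,20],[85,-108,-137,1,0,0,30],[85,-144,-183,1,0,0,40],[85,-180,-229,1,0,0,50],[85,-216,-275,2,0,0,60],[85,-252,-320,2,0,0,70],[85,-288,-366,2,0,0,80],[85,-324,-412,3,0,0,90],[85,-360,-458,3,0,0,100]],
], grip_force=40)

```text
time_s: 1.65
tool_pos: [0.3954, 0.039, 0.402]
tcp_rot: [179.9, -0.1, 60.7]
wrist_force: [1.6, 0.6, 0.2]
width: 0.085
```

```bash
python3 mv.py .5305 -.3443 .32 -9
```

```text
t 1.65 pos [0.3954 0.039  0.402 ] rot [ 1.7995e+02 -5.0000e-02  6.0700e+01] q [-21.3  24.3  13.1 127.5 -11.   29.1 -29. ] F [1.6 0.6 0.2] M [ 0.08 -0.07  0.04] w 85.0
shift [-268.2  305.4   82. ] turn [ 0.  -0.1 69.7]
```

Emit:
apply_moves([
  [[85,-34,38,5,0,0,9],[85,-68,76,10,0,0,18],[85,-102,115,20,0,0,27],[85,-136,153,30,0,0,36],[85,-170,192,45,0,0,45],[85,-204,232,60,0,0,54],[85,-240,272,75,0,0,63],[85,-268,305,82,0,0,69.7],[85,-268,305,82,0,0,69.7]],
])

```text
time_s: 2.78
tool_pos: [0.5301, -0.3473, 0.3194]
tcp_rot: [179.8, -0.1, -9.2]
wrist_force: [-0.4, 0.6, -0.2]
width: 0.0849
```

```bash
python3 mv.py .5305 -.3443 .187 -9
python3 - <<'E'
from h import *
t=eyes.get_image("top"); s=eyes.get_image("scene")
crop(t,310,130,130,110,6,"pics/t1.png"); crop(s,110,90,130,110,6,"pics/s1.png")
E
```

```text
t 2.77 pos [ 0.5301 -0.3473  0.3194] rot [ 1.7983e+02 -9.0000e-02 -9.2100e+00] q [ 14.7  49.1  27.3  93.7 -29.5  44.3 -43.8] F [-0.4  0.6 -0.2] M [0.06 0.04 0.04] w 84.9
shift [ -0.3  -3.4 132.4] turn [ 0.2 -0.1 -0.2]
```

View pics/s1.png

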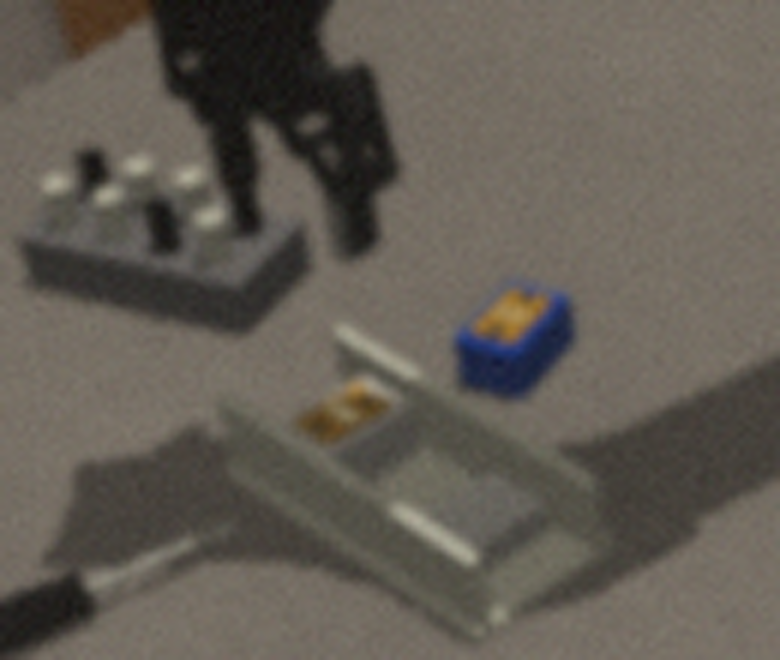

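View pics/t1.png

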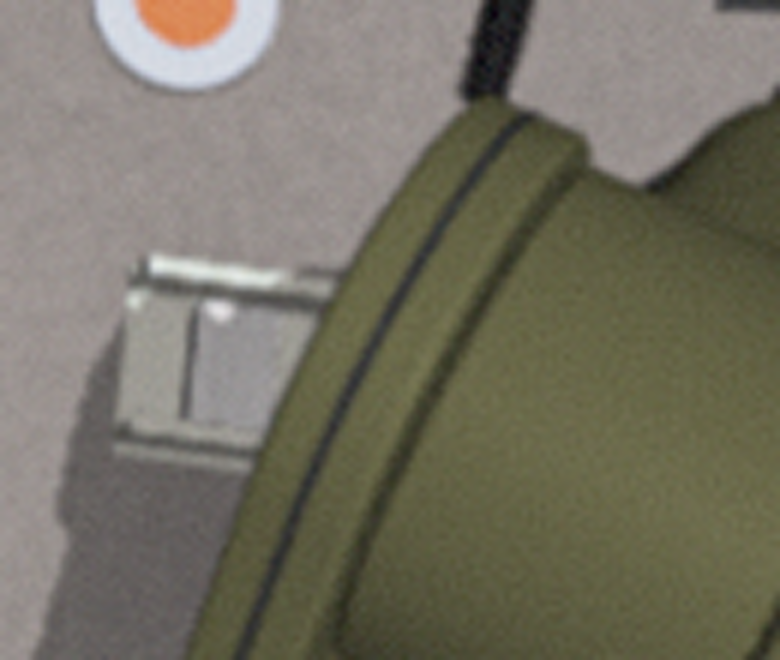

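Emit:
apply_moves([
  [[85,-0.3,-3.4,30,0.2,-0.1,-0.2],[85,-0.3,-3.4,70,0.2,-0.1,-0.2],[85,-0.3,-3.4,105,0.2,-0.1,-0.2],[85,-0.3,-3.4,125,0.2,-0.1,-0.2],[85,-0.3,-3.4,132,0.2,-0.1,-0.2],[85,-0.3,-3.4,132,0.2,-0.1,-0.2]],
])

```text
time_s: 3.62
tool_pos: [0.5308, -0.34, 0.1882]
tcp_rot: [-179.7, 0.0, -8.7]
wrist_force: [-0.6, -0.5, 0.6]
width: 0.085
```

```bash
python3 mv.py .5305 -.3443 .187 -9
python3 - <<'E'
from h import *
s=eyes.get_image("scene")
crop(s,110,90,130,110,6,"pics/s2.png")
E
```

```text
t 3.62 pos [ 0.5308 -0.34    0.1882] rot [-1.7972e+02  4.0000e-02 -8.7400e+00] q [ 18.   59.   19.8  96.6 -35.   30.9 -39.2] F [-0.6 -0.5  0.6] M [ 0.03  0.03 -0.01] w 85.0
shift [0.4 4.3 1.2] turn [-0.3  0.   0.3]
```

View pics/s2.png

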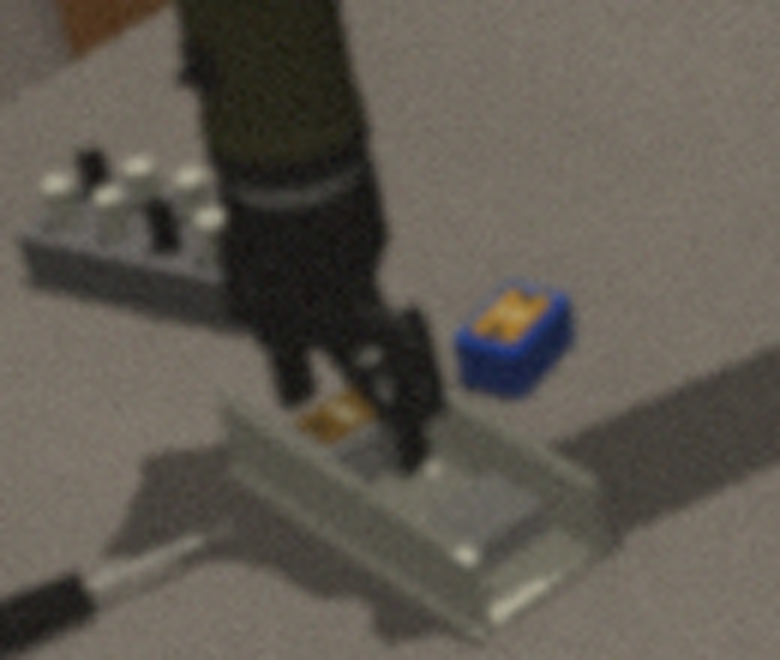

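Emit:
apply_moves([
  [[85,0,4,1,-0.3,0,0.3],[38,0,4,1,-0.3,0,0.3],[38,0,4,1,-0.3,0,0.3],[38,0,4,1,-0.3,0,0.3],[38,0,4,1,-0.3,0,0.3]],
], grip_force=40)

```text
time_s: 4.3
tool_pos: [0.5304, -0.3443, 0.1881]
tcp_rot: [179.9, -0.0, -9.1]
wrist_force: [0.2, 0.3, 4.4]
width: 0.0388
```

```bash
python3 mv.py .5305 -.3443 .187 -9
```

```text
t 4.3 pos [ 0.5304 -0.3443  0.1881] rot [ 1.7993e+02 -4.0000e-02 -9.0500e+00] q [ 18.1  59.1  20.1  96.3 -35.   30.8 -39.3] F [0.2 0.3 4.4] M [ 0.06  0.14 -0.01] w 38.8
shift [ 0.1 -0.   1.1] turn [ 0.1 -0.  -0.1]
```

Emit:
apply_moves([
  [[38,0,0,-8,0,0,0],[38,0,0,-30,0,0,0],[38,0,0,-60,0,0,0],[38,0,0,-90,0,0,0],[38,0,0,-110,0,0,0]],
])

```text
time_s: 4.92
tool_pos: [0.5305, -0.3444, 0.3007]
tcp_rot: [179.9, -0.2, -9.1]
wrist_force: [-0.2, -0.8, -1.8]
width: 0.0394
```

```bash
python3 mv.py .52 -.07 .295 39.3
python3 - <<'E'
from h import *
s=eyes.get_image("scene")
crop(s,110,90,130,110,6,"pics/s3.png")
E
```

```text
t 4.92 pos [ 0.5305 -0.3444  0.3007] rot [ 1.7987e+02 -1.7000e-01 -9.0500e+00] q [ 14.9  50.3  26.4  94.7 -30.6  42.1 -43. ] F [-0.2 -0.8 -1.8] M [ 0.   -0.04 -0.  ] w 39.4
shift [ -53.5 -269.3    4.9] turn [  0.2  -0.1 -48.4]
```

View pics/s3.png

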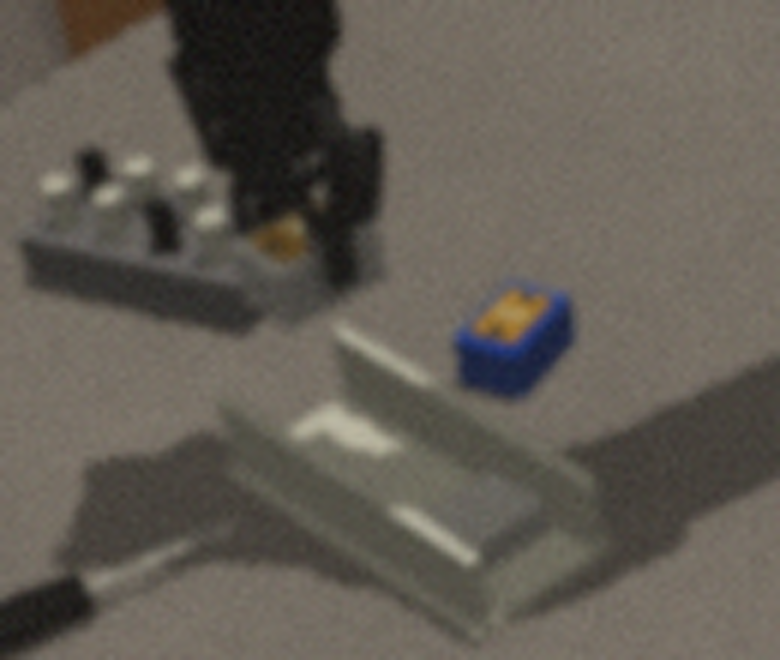

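Emit:
apply_moves([
  [[38,-5,-30,0,0,0,-6],[38,-14,-75,0,0,0,-14],[38,-25,-123,1,0,0,-22],[38,-36,-172,2,0.1,0,-31],[38,-46,-220,10,0.1,0,-40],[38,-53.5,-256,25,0.2,-0.1,-48.4],[38,-53.5,-269,50,0.2,-0.1,-48.4],[38,-53.5,-269,80,0.2,-0.1,-48.4],[38,-53.5,-269,100,0.2,-0.1,-48.4],[38,-53.5,-269,108,0.2,-0.1,-48.4]],
])

```text
time_s: 6.22
tool_pos: [0.5207, -0.0714, 0.1923]
tcp_rot: [179.9, 0.0, 39.3]
wrist_force: [0.0, 1.0, -1.6]
width: 0.039
```

```bash
python3 mv.py .52 -.07 .1815 39.3
```

```text
t 6.22 pos [ 0.5207 -0.0714  0.1923] rot [1.799e+02 2.000e-02 3.934e+01] q [ -1.4  53.1   6.9 114.9 -24.4  13.3 -24. ] F [ 0.   1.  -1.6] M [-0.    0.01  0.06] w 39.0
shift [ 0.4 -1.5 10.8] turn [0.1 0.  0. ]
```

Emit:
apply_moves([
  [[38,0,-1,4,0,0,0],[38,0,-1,7,0,0,0],[38,0,-1,9,0,0,0],[38,0,-1,10,0,0,0],[38,0,-1,10.5,0,0,0],[38,0,-1,10.5,0,0,0]],
])

```text
time_s: 6.98
tool_pos: [0.5201, -0.0707, 0.182]
tcp_rot: [179.9, 0.0, 39.3]
wrist_force: [-0.3, -0.8, -1.3]
width: 0.0395
```

```bash
python3 mv.py .52 -.07 .1815 39.3
```

```text
t 6.97 pos [ 0.5201 -0.0707  0.182 ] rot [1.7989e+02 1.0000e-02 3.9340e+01] q [ -1.   54.1   6.2 115.  -24.6  12.  -23.9] F [-0.3 -0.8 -1.3] M [0.04 0.08 0.01] w 39.5
shift [ 0.3 -0.6  0.5] turn [0.1 0.  0. ]
```

Emit:
apply_moves([
  [[38,0,-0.5,1,0,0,0],[38,0,-0.5,2,0,0,0],[38,0,-0.5,2,0,0,0]],
])

```text
time_s: 7.35
tool_pos: [0.5199, -0.0706, 0.182]
tcp_rot: [179.8, -0.1, 39.3]
wrist_force: [-3.0, 0.1, 18.2]
width: 0.0394
```

```bash
python3 mv.py .52 -.07 .1815 39.3
python3 - <<'E'
from h import *
s=eyes.get_image("scene")
crop(s,160,120,130,110,6,"pics/s4.png")
E
```

```text
t 7.35 pos [ 0.5199 -0.0706  0.182 ] rot [ 1.7983e+02 -6.0000e-02  3.9320e+01] q [ -1.   54.1   6.2 115.1 -24.7  11.8 -23.9] F [-3.   0.1 18.2] M [0.13 0.7  0.08] w 39.4
shift [ 0.5 -0.4  0.5] turn [ 0.2 -0.1  0. ]
```

View pics/s4.png

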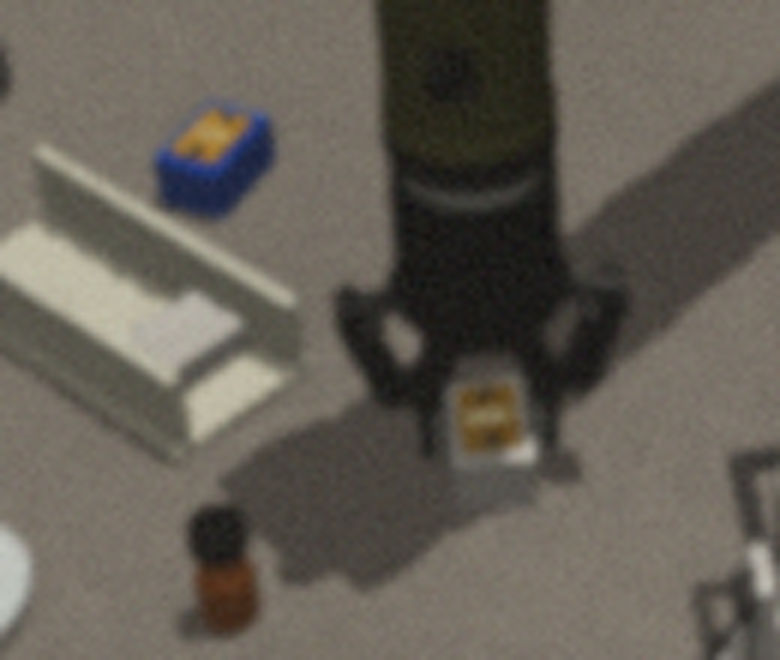

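Emit:
apply_moves([
  [[70,0,0,-0.5,0,0,0],[70,0,0,-0.5,0,0,0],[80,0,0,-1,0,0,0],[80,0,0,-20,0,0,0],[80,0,0,-50,0,0,0],[85,0,0,-90,0,0,0],[85,0,0,-120,0,0,0],[85,0,0,-125,0,0,-10],[85,0,0,-125,0,0,-20],[85,0,0,-125,0,0,-30]],
])

```text
time_s: 8.65
tool_pos: [0.5194, -0.0703, 0.3069]
tcp_rot: [179.8, 0.0, 69.7]
wrist_force: [-0.2, 0.4, -0.4]
width: 0.0849
```

```bash
python3 mv.py .52 -.0705 .30 129.3
python3 - <<'E'
from h import *
s=eyes.get_image("scene");crop(s,205,150,90,75,8,"pics/s5.png")
s=eyes.get_image("top");crop(s,230,150,90,75,8,"pics/t5.png")
E
```

```text
t 8.65 pos [ 0.5194 -0.0703  0.3069] rot [1.7983e+02 4.0000e-02 6.9650e+01] q [ -1.6  40.9   7.  112.9 -10.   26.6  -7.7] F [-0.2  0.4 -0.4] M [ 0.03 -0.02 -0.02] w 84.9
shift [0.1 0.6 6.9] turn [  0.1   0.1 -59.6]
```

View pics/s5.png

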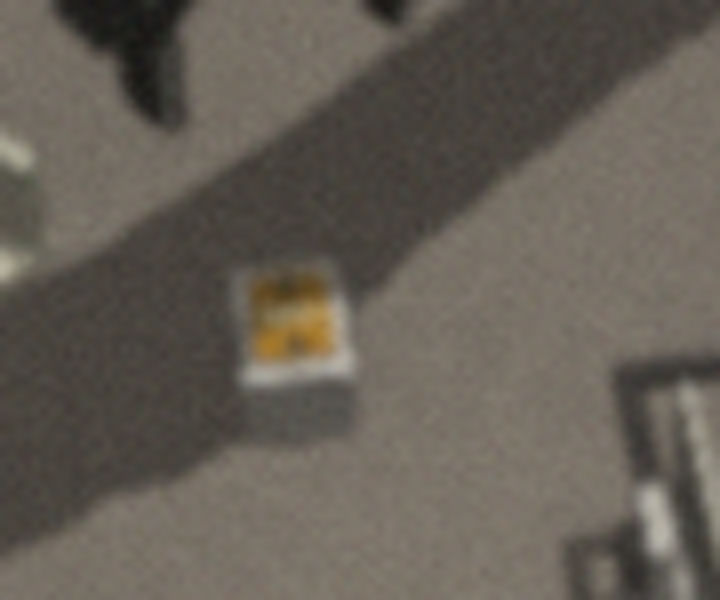

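View pics/t5.png

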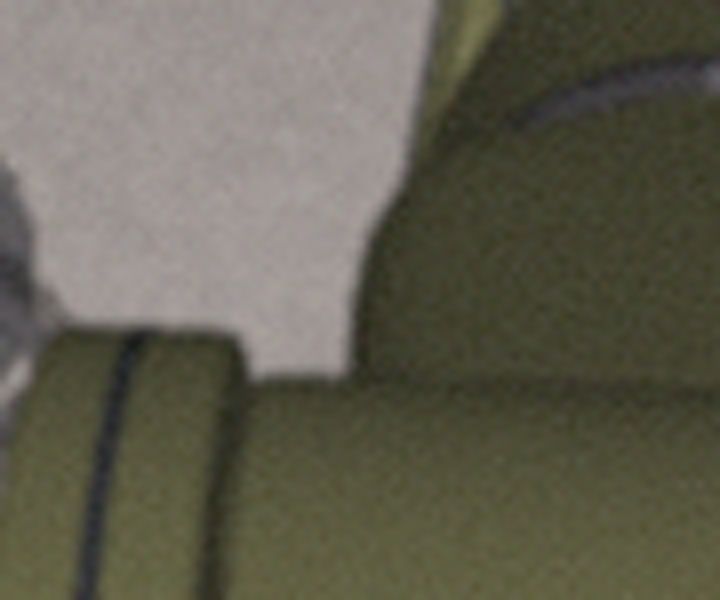

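Run:
```python
from model import *
def px(l,off,s): return (np.array(l,float)+.5)/s-.5+off
for l,z in(([(247,278),(325,268),(336,355),(257,365)],.034),([(236,268),(340,258),(355,370),(240,385)],.032)):
    w=unproj("scene",px(l,(205,150),8),z)[:,:2]
    print(w.mean(0).round(4),[np.linalg.norm(w[i]-w[(i+1)%4]).round(4) for i in range(4)],[np.degrees(np.arctan2(*(w[(i+1)%4]-w[i])[::-1])).round(1) for i in range(4)])
im=cv2.imread("pics/s5.png")
for b in((-.022,.022,-.014,.014,.034,.034),(-.03,.03,-.02,.02,0,.032)):
    v,e=box(*b); v=v@Rz(np.radians(39.3)).T+[.52,-.0705,0]
    draw(im,"scene",v,e,np.array([205,150]),8,(0,255,0))
cv2.imwrite("pics/s5o.png",im[180:480,150:450])
```

```text
[ 0.5187 -0.0722] [np.float64(0.0286), np.float64(0.0468), np.float64(0.0281), np.float64(0.0466)] [np.float64(132.5), np.float64(39.0), np.float64(-47.9), np.float64(-140.4)]
[ 0.5181 -0.0721] [np.float64(0.0382), np.float64(0.0603), np.float64(0.0408), np.float64(0.0622)] [np.float64(129.8), np.float64(39.1), np.float64(-47.6), np.float64(-143.3)]
```

View pics/s5o.png

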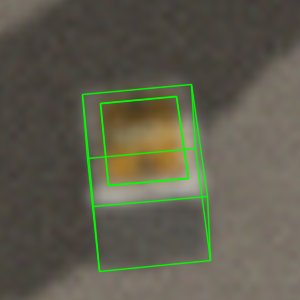

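Emit:
apply_moves([
  [[85,0,1,7,0.1,0,-10],[85,0,1,7,0.1,0,-20],[85,0,1,7,0.1,0,-30],[85,0,1,7,0.1,0,-40],[85,-1,1,7,0.1,0,-50],[85,-1,1,10,0.1,0,-59.6],[85,-1,1,15,0.1,0,-59.6],[85,-1,1,20,0.1,0,-59.6]],
])

```text
time_s: 9.75
tool_pos: [0.5199, -0.0719, 0.2863]
tcp_rot: [-180.0, 0.1, 128.7]
wrist_force: [0.1, 0.3, 0.6]
width: 0.0851
```

```bash
python3 mv.py .5185 -.072 .182 129.3
```

```text
t 9.75 pos [ 0.5199 -0.0719  0.2863] rot [-1.7996e+02  7.0000e-02  1.2869e+02] q [  7.6  42.7  -7.9 113.   12.8  25.2  28.9] F [0.1 0.3 0.6] M [0.04 0.   0.01] w 85.1
shift [  0.9  -1.1 104.3] turn [-0.   0.1 -0.6]
```

Emit:
apply_moves([
  [[85,1,-1,30,0,0.1,-0.6],[85,1,-1,65,0,0.1,-0.6],[85,1,-1,90,0,0.1,-0.6],[85,1,-1,102,0,0.1,-0.6],[85,1,-1,104,0,0.1,-0.6],[85,1,-1,104,0,0.1,-0.6]],
])

```text
time_s: 10.5
tool_pos: [0.5188, -0.0719, 0.1829]
tcp_rot: [-180.0, 0.0, 129.3]
wrist_force: [0.0, -1.2, 0.3]
width: 0.0849
```

```bash
python3 mv.py .5185 -.072 .182 129.3
python3 - <<'E'
from h import *
s=eyes.get_image("scene");crop(s,205,130,90,75,8,"pics/s6.png")
E
```

```text
t 10.5 pos [ 0.5188 -0.0719  0.1829] rot [-1.7999e+02  2.0000e-02  1.2926e+02] q [  5.2  53.5  -3.9 114.9  15.3  12.1  27.2] F [ 0.  -1.2  0.3] M [ 0.02 -0.02  0.03] w 84.9
shift [ 0.1 -0.3  0.9] turn [-0.  0. -0.]
```

View pics/s6.png

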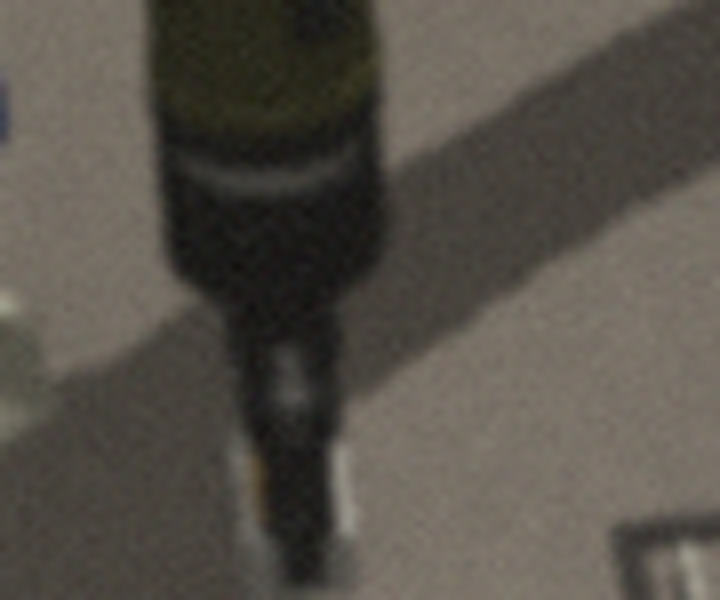

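Fingers straddle the carrier's ends (scene px ≈ (242,200)); close.

Emit:
apply_moves([
  [[58,0,0,0.5,0,0,0],[58,0,0,0.5,0,0,0],[58,0,0,0.5,0,0,0],[58,0,0,0.5,0,0,0]],
], grip_force=40)

```text
time_s: 11.05
tool_pos: [0.5193, -0.072, 0.1836]
tcp_rot: [179.9, 0.1, 129.2]
wrist_force: [-0.1, -0.2, 5.8]
width: 0.0592
```

```bash
python3 mv.py .5185 -.072 .182 129.3
python3 - <<'E'
from h import *
s=eyes.get_image("scene");crop(s,220,160,50,60,10,"pics/s7.png")
E
```

```text
t 11.05 pos [ 0.5193 -0.072   0.1836] rot [1.7991e+02 1.0000e-01 1.2924e+02] q [  5.2  53.5  -3.9 114.9  15.3  12.   27.2] F [-0.1 -0.2  5.8] M [ 0.06  0.13 -0.07] w 59.2
shift [ 0.5 -0.6  1.6] turn [ 0.1  0.1 -0.1]
```

View pics/s7.png

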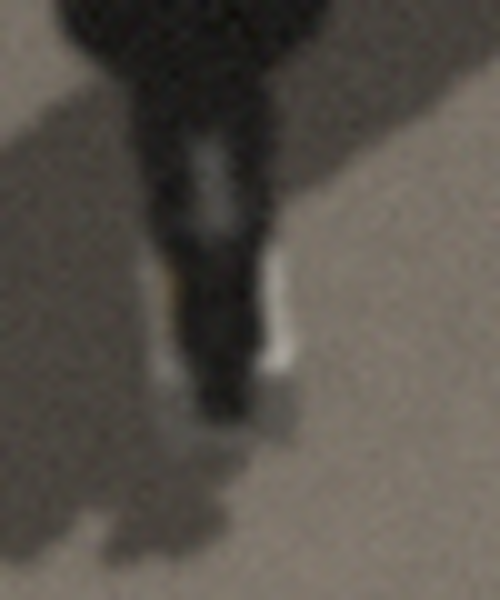

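```bash
python3 - <<'E'
from h import *
u=np.array([.774,.633])
for d in(.031,.036,.041):
    for z in(.005,.01,.015): print(d,z,((proj("scene",np.r_[np.array([.519,-.072])+u*d,z])[0]-[220,160]+.5)*10).round(0))
E
python3 mv.py .573 .154 .34 129.3
```

```text
0.031 0.005 [228. 444.]
0.031 0.01 [227. 431.]
0.031 0.015 [227. 419.]
0.036 0.005 [230. 456.]
0.036 0.01 [229. 443.]
0.036 0.015 [228. 431.]
0.041 0.005 [231. 468.]
0.041 0.01 [230. 456.]
0.041 0.015 [230. 443.]
t 11.1 pos [ 0.5193 -0.072   0.1836] rot [1.7991e+02 1.0000e-01 1.2924e+02] q [  5.2  53.5  -3.9 114.9  15.3  12.   27.2] F [ 0.3 -0.1  4.7] M [ 0.09  0.07 -0.02] w 59.1
shift [ 140.8  184.8 -156.3] turn [ 0.1  0.1 -0.1]
```

Emit:
apply_moves([
  [[58,0,0,-10,0,0,0],[58,0,0,-45,0,0,0],[58,0,0,-95,0,0,0],[58,5,7,-140,0,0,0],[58,30,40,-160,0,0,0],[58,65,85,-162,0,0,0],[58,100,131,-162,0,0,0],[58,128,168,-162,0,0,0],[58,141,185,-162,0,0,0],[58,141,185,-162,0,0,0]],
])

```text
time_s: 12.35
tool_pos: [0.5726, 0.1555, 0.3458]
tcp_rot: [179.9, 0.1, 129.4]
wrist_force: [1.1, -0.5, -2.2]
width: 0.0592
```

```bash
python3 mv.py .573 .154 .34 129.3
python3 - <<'E'
from h import *
s=eyes.get_image("scene");crop(s,260,120,75,145,5,"pics/s8.png")
s=eyes.get_image("top");crop(s,165,110,110,110,7,"pics/t8.png")
E
```

```text
t 12.35 pos [0.5726 0.1555 0.3458] rot [1.7991e+02 7.0000e-02 1.2938e+02] q [-15.1  41.2  -7.9  98.8   8.1  40.4  12.2] F [ 1.1 -0.5 -2.2] M [-0.02  0.03  0.08] w 59.2
shift [-1.4 -0.6  5.8] turn [0.1 0.1 0.1]
```

View pics/s8.png

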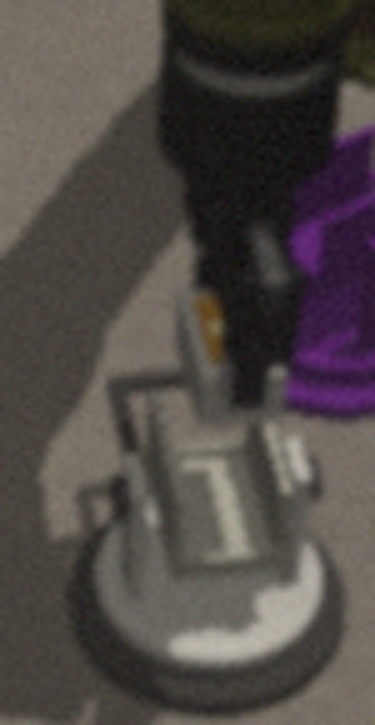

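View pics/t8.png

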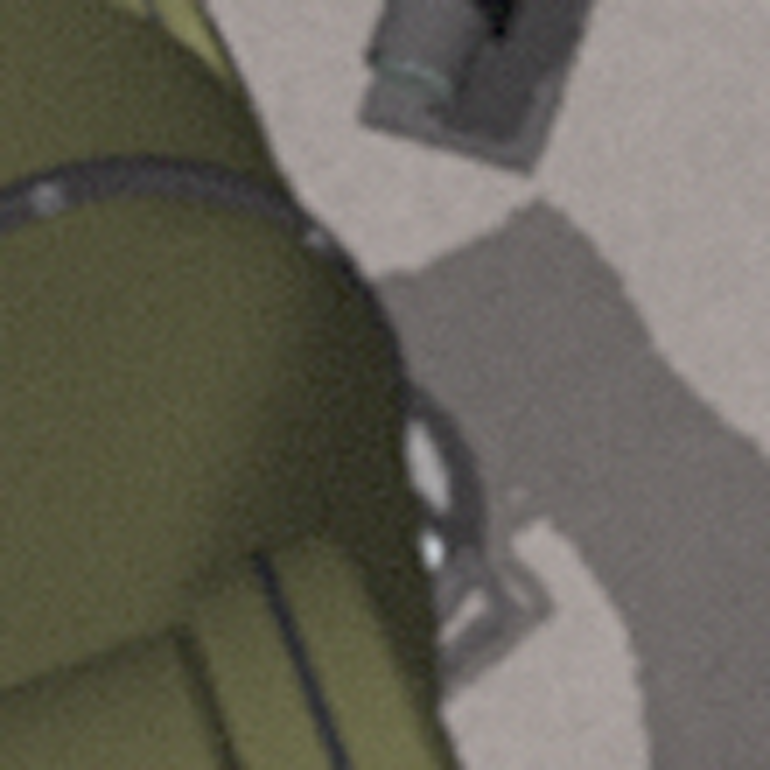

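```bash
cat >> model.py <<'E'
def carrier_edges(p,yaw,tilt=0):
    out=[]
    for b in((-.022,.022,-.014,.014,.034,.034),(-.03,.03,-.02,.02,0,.032)):
        v,e=box(*b); out.append((v@Rz(yaw).T+p,e,(0,165,255)))
    return out
E
python3 - <<'E'
from model import *
s=eyes.get_image("scene")
overlay("scene",s,(262,165),(66,100),7,[.5734,.1542,.6856,0.0],"pics/ov8.png",extra=carrier_edges([.5726,.1555,.163],np.radians(39.35)))
E
```

```text
(no output)
```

View pics/ov8.png

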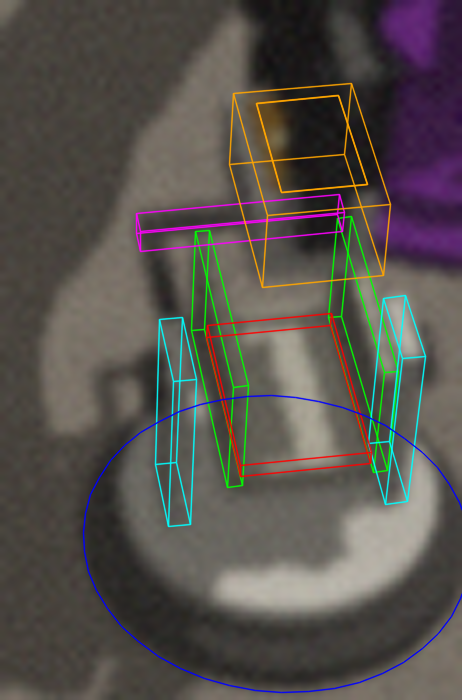

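```bash
cat > ov.py <<'E'
from model import *
import sys
def run(st,tag,srcs=("pics/scene0.png","pics/top0.png"),ext=[]):
    a=cv2.imread(srcs[0])[:,:,::-1]; b=cv2.imread(srcs[1])[:,:,::-1]
    a=np.clip(a.astype(float)*1.5,0,255).astype(np.uint8); b=np.clip(b.astype(float)*1.3,0,255).astype(np.uint8)
    overlay("scene",a,(268,186),(66,72),11,st,f"pics/o_s{tag}.png",extra=ext)
    overlay("top",b,(180,150),(66,66),11,st,f"pics/o_t{tag}.png",extra=ext)
st=[float(v) for v in sys.argv[1:5]]; st[2]=np.radians(st[2]); st[3]=np.radians(st[3])
run(st,sys.argv[5])
E
python3 ov.py .5734 .1542 39.3 0 A
```

```text
(no output)
```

View pics/o_sA.png

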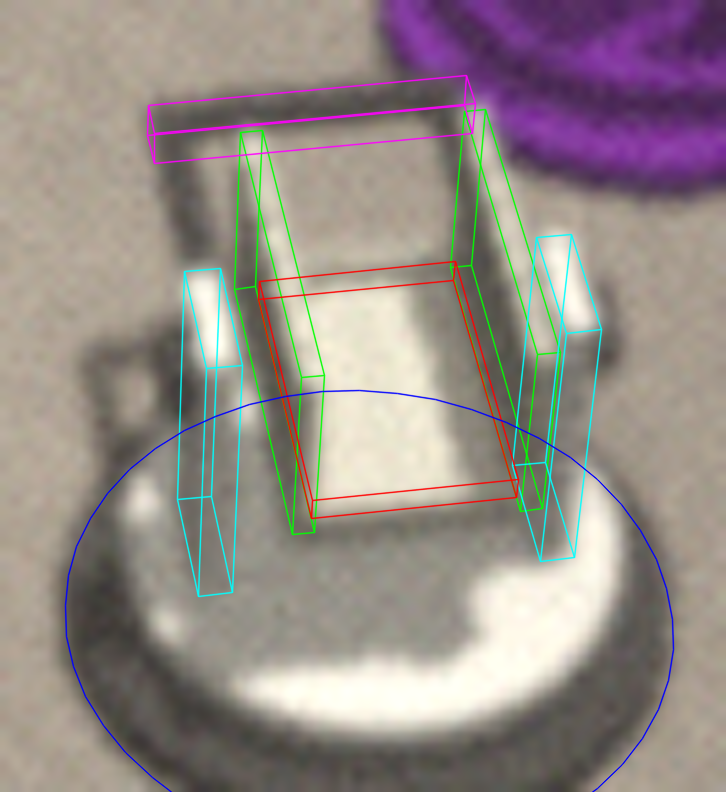

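View pics/o_tA.png

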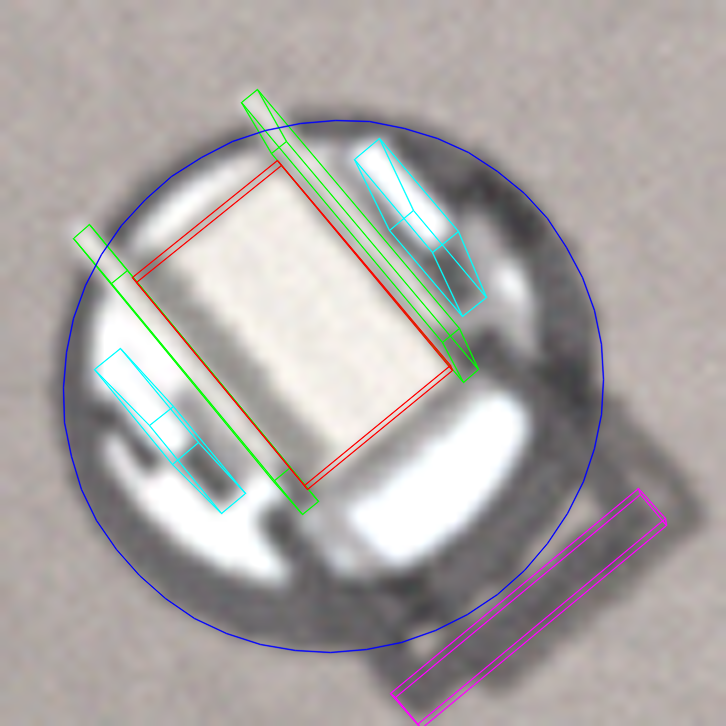

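Emit:
apply_moves([
  [[58,-2,0,5,0,0,0.1],[58,-2,0,15,0,0,0.1],[58,-2,0,26,0,0,0.1],[58,-2,0,30,0,0,0.1],[58,-2,0,30,0,0,0.1]],
])

```text
time_s: 13.12
tool_pos: [0.5739, 0.15, 0.315]
tcp_rot: [-179.9, 0.2, 129.0]
wrist_force: [-0.2, -0.1, -2.5]
width: 0.0593
```

```bash
python3 mv.py .5734 .154 .29 129.3
python3 - <<'E'
from model import *
s=np.mean([eyes.get_image("scene").astype(float) for _ in range(2)],0)
cv2.imwrite("pics/s9full.png",s[:,:,::-1])
s=np.clip(s*1.5,0,255).astype(np.uint8)
crop(s,268,170,66,72,10,"pics/s9.png")
E
```

```text
t 13.12 pos [0.5739 0.15   0.315 ] rot [-1.7989e+02  1.5000e-01  1.2898e+02] q [-15.   43.7  -7.2 100.1   8.7  36.7  11.8] F [-0.2 -0.1 -2.5] M [-0.05  0.01 -0.04] w 59.3
shift [ 3.5  2.2 25. ] turn [-0.1  0.2 -0.3][ WARN:0@2.719] global loadsave.cpp:1063 imwrite_ Unsupported depth image for selected encoder is fallbacked to CV_8U.
```

View pics/s9.png

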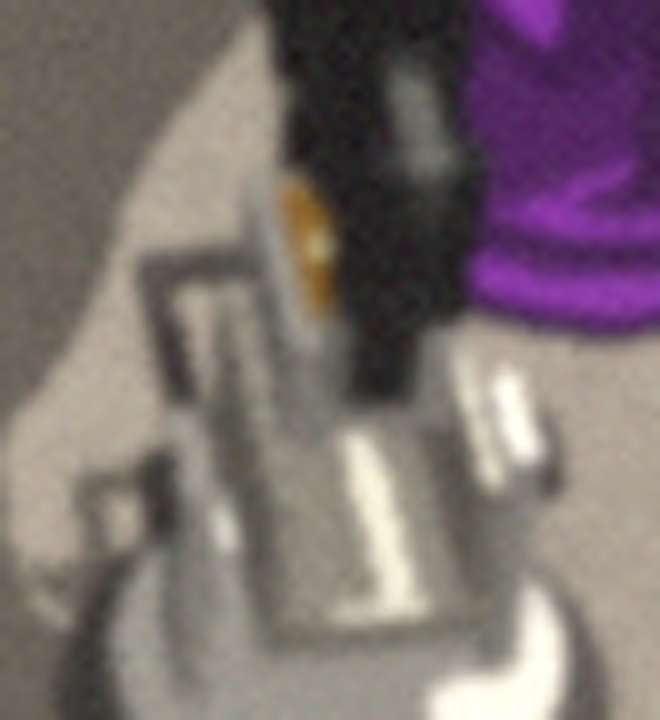

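```bash
python3 mv.py .5734 .154 .29 129.3
```

```text
t 13.22 pos [0.5742 0.1501 0.3157] rot [-179.97    0.19  128.97] q [-15.   43.7  -7.2 100.1   8.7  36.7  11.8] F [-0.1 -0.1 -2.2] M [0.02 0.02 0.  ] w 58.9
shift [ 3.6  1.9 25.7] turn [-0.   0.2 -0.3]
```

Emit:
apply_moves([
  [[58,3.1,1.9,0,0,0.2,-0.3],[58,3.1,1.9,0,0,0.2,-0.3],[58,3.1,1.9,0,0,0.2,-0.3]],
])

```text
time_s: 13.6
tool_pos: [0.5737, 0.1538, 0.3158]
tcp_rot: [-180.0, -0.0, 129.3]
wrist_force: [-0.5, 0.4, -2.2]
width: 0.0591
```

```bash
python3 - <<'E'
from model import *
s=np.mean([eyes.get_image("scene").astype(float) for _ in range(3)],0)
s=np.clip(s*1.5,0,255).astype(np.uint8)
cv2.imwrite("pics/s10full.png",s[:,:,::-1])
o=readout.get_obs();p=o['tool_pos'];print(p,o['tcp_rot'])
overlay("scene",s,(268,170),(66,72),10,[.5734,.1542,np.radians(39.3),.03],"pics/ov10.png",extra=carrier_edges([p[0],p[1],p[2]-.183],np.radians(o['tcp_rot'][2]-90)))
crop(s,268,170,66,72,10,"pics/s10.png")
E
python3 mv.py .5734 .154 .29 129.3
```

```text
[0.57372419 0.15356964 0.31570849] [-1.79968532e+02 -8.97302625e-03  1.29260305e+02]
t 13.75 pos [0.5737 0.1536 0.3157] rot [-1.7997e+02 -1.0000e-02  1.2926e+02] q [-15.2  43.7  -7.5 100.    8.6  36.9  11.8] F [ 0.2  0.1 -1.9] M [-0.02 -0.01  0.  ] w 59.1
shift [ 0.5  0.  25.7] turn [-0. -0. -0.]
```

View pics/s10.png

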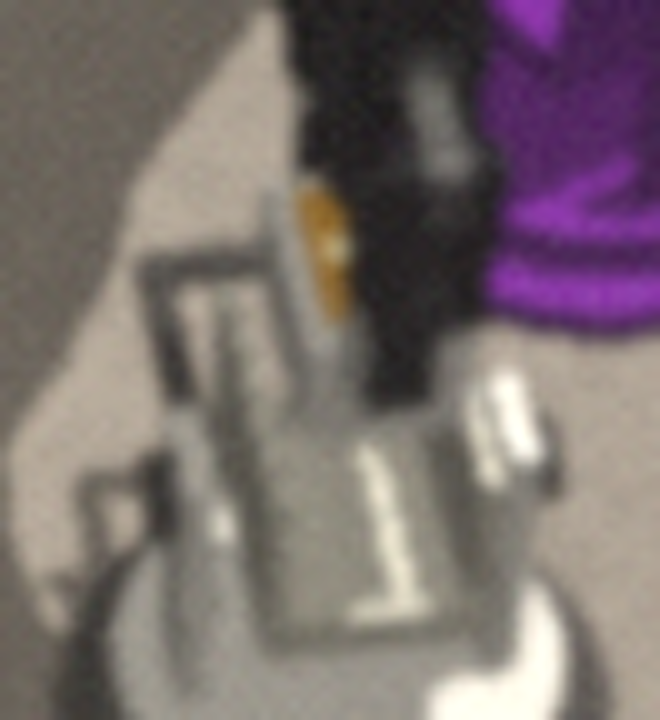

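View pics/ov10.png

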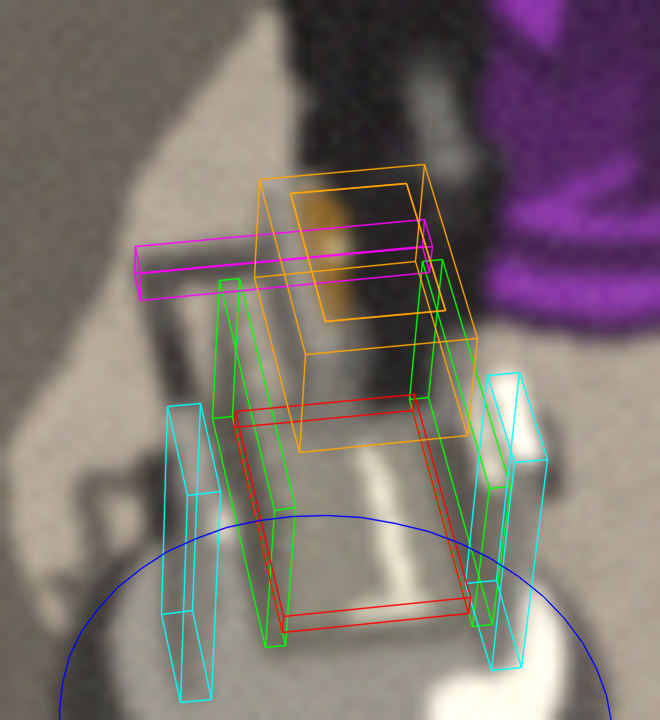

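Emit:
apply_moves([
  [[58,0,0,7,0,0,0],[58,0,0,14,0,0,0],[58,0,0,21,0,0,0],[58,0,0,26,0,0,0],[58,0,0,26,0,0,0]],
])

```text
time_s: 14.38
tool_pos: [0.5735, 0.1535, 0.2891]
tcp_rot: [-179.9, -0.0, 129.3]
wrist_force: [0.4, 0.5, -2.6]
width: 0.0587
```

```bash
python3 - <<'E'
from model import *
s=np.mean([eyes.get_image("scene").astype(float) for _ in range(2)],0)
s=np.clip(s*1.5,0,255).astype(np.uint8)
crop(s,268,170,66,72,10,"pics/s11.png")
E
python3 mv.py .5734 .154 .265 129.3
```

```text
t 14.47 pos [0.5738 0.1536 0.2897] rot [-1.7997e+02 -1.0000e-02  1.2926e+02] q [-15.4  45.9  -7.  100.9   9.1  33.8  11.4] F [-0.8 -0.6 -1.5] M [-0.03 -0.04 -0.02] w 59.1
shift [ 0.5 -0.  24.7] turn [-0. -0. -0.]
```

View pics/s11.png

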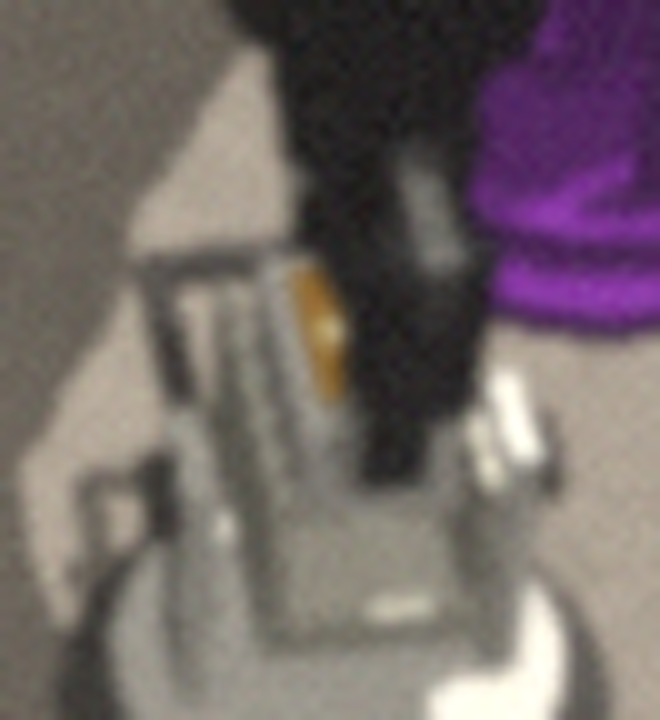

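No contact; the carrier is between the cheeks. Lower on.

Emit:
apply_moves([
  [[58,0.3,0,7,0,0,0],[58,0.3,0,14,0,0,0],[58,0.3,0,21,0,0,0],[58,0.3,0,26,0,0,0],[58,0.3,0,28,0,0,0],[58,0.3,0,28,0,0,0]],
])

```text
time_s: 15.22
tool_pos: [0.5736, 0.1538, 0.2616]
tcp_rot: [-180.0, -0.0, 129.3]
wrist_force: [0.3, 0.4, -2.0]
width: 0.0593
```

```bash
python3 mv.py .5734 .154 .2575 129.3
```

```text
t 15.22 pos [0.5736 0.1538 0.2616] rot [-1.7997e+02 -1.0000e-02  1.2926e+02] q [-15.8  48.4  -6.5 101.7   9.6  30.5  10.9] F [ 0.3  0.4 -2. ] M [-0.03 -0.03  0.02] w 59.3
shift [ 0.3 -0.   4.1] turn [-0. -0. -0.]
```

Emit:
apply_moves([
  [[58,0.2,0,2,0,0,0],[58,0.2,0,3,0,0,0],[58,0.2,0,4,0,0,0],[58,0.2,0,4,0,0,0]],
])

```text
time_s: 15.72
tool_pos: [0.5738, 0.1543, 0.2586]
tcp_rot: [179.9, 0.0, 129.3]
wrist_force: [-0.9, -0.0, 6.7]
width: 0.0592
```

```bash
python3 mv.py .5734 .154 .2575 129.3
```

```text
t 15.72 pos [0.5738 0.1543 0.2586] rot [1.7994e+02 2.0000e-02 1.2927e+02] q [-15.8  48.6  -6.4 101.7   9.6  30.1  10.8] F [-0.9 -0.   6.7] M [0.02 0.27 0.01] w 59.2
shift [ 0.  -0.5  1.1] turn [ 0.1  0.  -0. ]
```

Emit:
apply_moves([
  [[58,0,0,1,0,0,0],[58,0,0,1,0,0,0],[58,0,0,1,0,0,0]],
])

```text
time_s: 16.1
tool_pos: [0.5737, 0.1543, 0.2586]
tcp_rot: [179.9, 0.0, 129.3]
wrist_force: [-1.3, -0.4, 7.5]
width: 0.0594
```

```bash
python3 - <<'E'
from model import *
s=np.mean([eyes.get_image("scene").astype(float) for _ in range(2)],0)
s=np.clip(s*1.5,0,255).astype(np.uint8)
crop(s,268,170,66,72,10,"pics/s12.png")
E
python3 mv.py .5734 .154 .2575 129.3
```

```text
t 16.2 pos [0.5737 0.1543 0.2586] rot [1.7993e+02 3.0000e-02 1.2926e+02] q [-15.8  48.6  -6.4 101.8   9.6  30.   10.8] F [-1.8 -0.9  6.6] M [-0.22  0.52  0.01] w 59.5
shift [-0.  -0.4  1.1] turn [ 0.1  0.  -0. ]
```

View pics/s12.png

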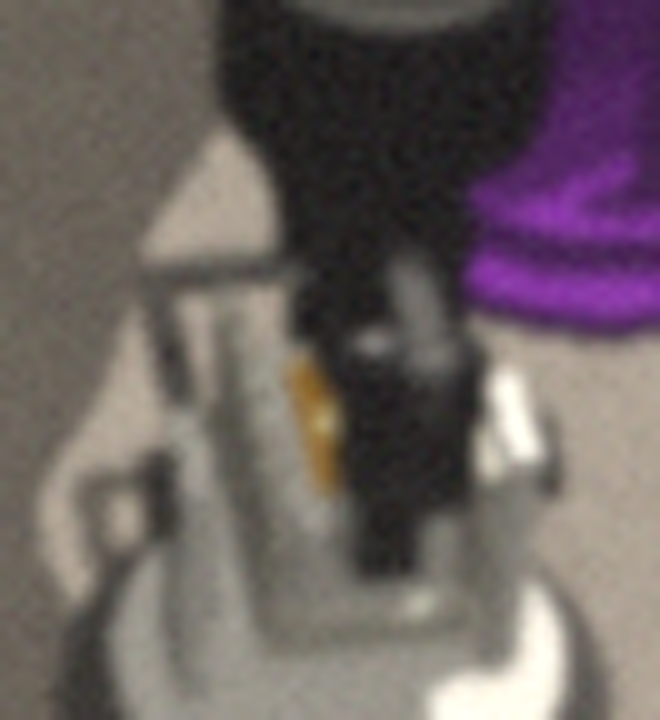

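Emit:
apply_moves([
  [[72,0,0,0,0,0,0],[72,0,0,0,0,0,0],[72,0,0,0,0,0,0],[72,0,0,-15,0,0,0],[72,0,0,-45,0,0,0],[60,0,0,-85,0,0,0],[40,0,0,-110,0,0,0],[40,0,0,-110,0,0,0]],
])

```text
time_s: 17.2
tool_pos: [0.5743, 0.1544, 0.3715]
tcp_rot: [179.6, 0.1, 129.2]
wrist_force: [0.1, 0.3, -0.6]
width: 0.0404
```

```bash
python3 - <<'E'
from model import *
s=np.mean([eyes.get_image("scene").astype(float) for _ in range(2)],0)
s=np.clip(s*1.5,0,255).astype(np.uint8)
cv2.imwrite("pics/s13full.png",s[:,:,::-1])
crop(s,268,186,66,72,10,"pics/s13.png")
overlay("scene",s,(268,186),(66,72),10,[.5734,.1542,np.radians(39.3),0],"pics/ov13.png",extra=carrier_edges([.5737,.1543,.075],np.radians(39.3)))
E
python3 mv.py .50 .095 .36 129.3
```

```text
t 17.3 pos [0.5733 0.1541 0.3687] rot [1.7993e+02 4.0000e-02 1.2926e+02] q [-14.7  39.5  -8.3  97.6   7.7  43.4  12.6] F [-0.4 -0.3 -0.4] M [-0.02  0.01  0.01] w 40.0
shift [  0.6 -94.2   8.6] turn [ 0.1  0.  -0. ]
```

View pics/s13.png

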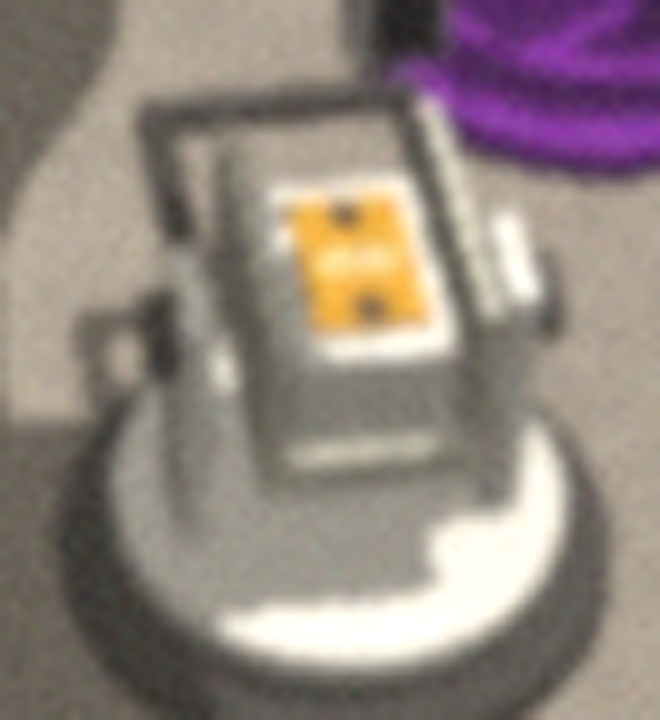

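View pics/ov13.png

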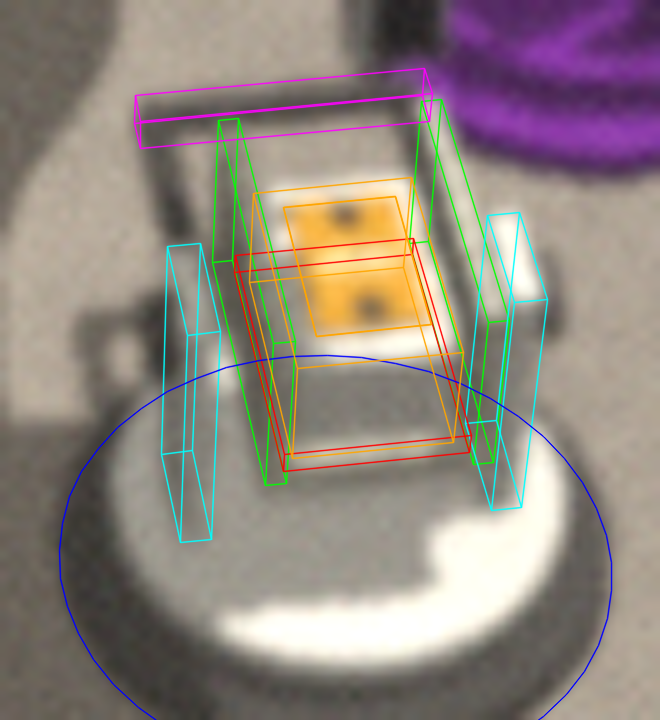

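Run:
```python
from h import *
def px(l,off,s): return (np.array(l,float)+.5)/s-.5+off
def an(a,b): return np.degrees(np.arctan2(*(b-a)[[1,0]]))
w=unproj("top",px([(102,445),(325,515),(428,205)],(205,78),9),.008); print(w.round(4),"front edge",an(w[0],w[1]),"side",an(w[1],w[2]))
m=(w[0]+w[1])/2; print("front mid bearing",an(np.array([.5734,.1542,0]),m))
w=unproj("top",px([(198,42),(352,88),(130,240),(300,290)],(205,78),9),.14);print(w.round(4)); print("box back",an(w[0],w[1]),"left side",an(w[2],w[0]),"right",an(w[3],w[1]),"front",an(w[2],w[3]), "centre bearing",an(np.array([.5734,.1542,0]),w.mean(0)))
w=unproj("top",px([(150,275),(268,305)],(205,78),9),.135);print(w.round(4),an(w[0],w[1]))
w=unproj("top",px([(120,355),(210,385),(165,375)],(205,78),9),.115);print(w.round(4),an(w[0],w[1]),an(np.array([.5734,.1542,0]),w[2]))
```

```text
[[0.7463 0.1365 0.008 ]
 [0.7206 0.0625 0.008 ]
 [0.8301 0.0271 0.008 ]] front edge -109.15443815788231 side -17.901539793994253
front mid bearing -18.862171794665837
[[0.8255 0.0943 0.14  ]
 [0.8097 0.0483 0.14  ]
 [0.7623 0.1141 0.14  ]
 [0.7456 0.064  0.14  ]]
box back -109.01707028821849 left side -17.330727860806327 right -13.72650545451163 front -108.43121005361918 centre bearing -19.215952764342127
[[0.7532 0.1086 0.135 ]
 [0.7431 0.0737 0.135 ]] -106.17001402181967
[[0.7361 0.1194 0.115 ]
 [0.726  0.0923 0.115 ]
 [0.7294 0.1058 0.115 ]] -110.38128245564486 -17.235857012709445
```

Emit:
apply_moves([
  [[45,0,-25,0,0,0,0],[45,0,-60,5,0,0,0],[45,0,-85,15,0,0,0],[45,0,-92,40,0,0,0],[40,0,-92,70,0,0,0],[40,0,-92,78,0,0,0],[40,0,-92,78,0,0,0]],
])

```text
time_s: 18.18
tool_pos: [0.502, 0.096, 0.29]
tcp_rot: [-180.0, -0.0, 129.3]
wrist_force: [0.4, -0.4, 0.3]
width: 0.0402
```

```bash
python3 - <<'E'
from model import *
s=eyes.get_image("scene").astype(float)
s=np.clip(s*1.5,0,255).astype(np.uint8)
crop(s,258,156,66,72,10,"pics/s14.png")
E
python3 mv.py .502 .0955 .23 129.3
```

```text
t 18.23 pos [0.5023 0.0961 0.2907] rot [1.7994e+02 3.0000e-02 1.2927e+02] q [-12.1  41.6  -6.4 115.1  10.6  23.7  12.7] F [ 0.2  0.3 -0.5] M [ 0.04  0.   -0.05] w 40.2
shift [-0.2 -0.7 60.7] turn [ 0.1  0.  -0. ]
```

View pics/s14.png

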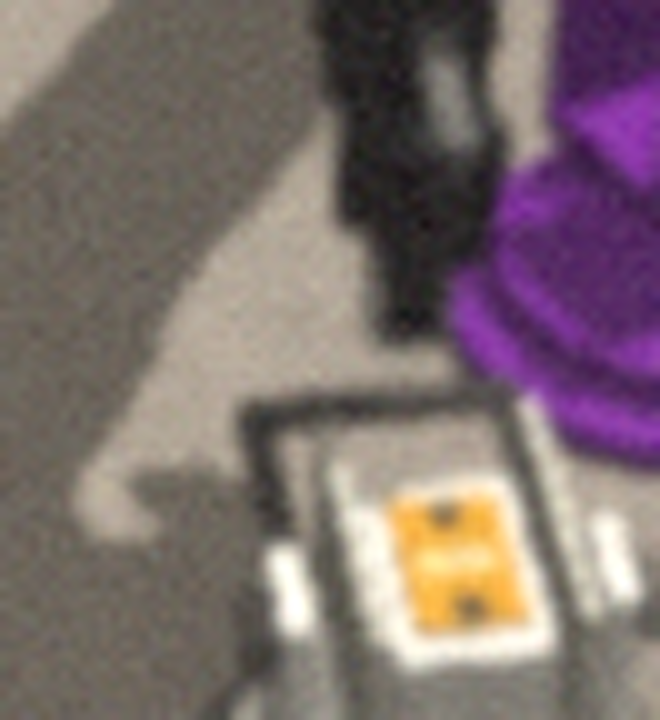

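Emit:
apply_moves([
  [[40,-1.5,-0.7,20,0,0,0],[40,-1.5,-0.7,40,0,0,0],[40,-1.5,-0.7,55,0,0,0],[40,-1.5,-0.7,61,0,0,0],[40,-1.5,-0.7,61,0,0,0]],
])

```text
time_s: 18.85
tool_pos: [0.5029, 0.0945, 0.2297]
tcp_rot: [179.9, 0.0, 129.3]
wrist_force: [-0.9, 0.3, 0.0]
width: 0.04
```

```bash
python3 - <<'E'
from model import *
s=eyes.get_image("scene").astype(float)
s=np.clip(s*1.5,0,255).astype(np.uint8)
crop(s,258,156,66,72,10,"pics/s15.png")
E
python3 mv.py .502 .0955 .23 129.3
```

```text
t 18.9 pos [0.503  0.0945 0.23  ] rot [1.7991e+02 5.0000e-02 1.2928e+02] q [-13.2  48.1  -4.3 116.6  11.9  15.6  11.7] F [-0.1  0.4  0.2] M [-0.01 -0.03  0.01] w 39.7
shift [ 1.4 -0.2  0. ] turn [ 0.1  0.  -0. ]
```

View pics/s15.png

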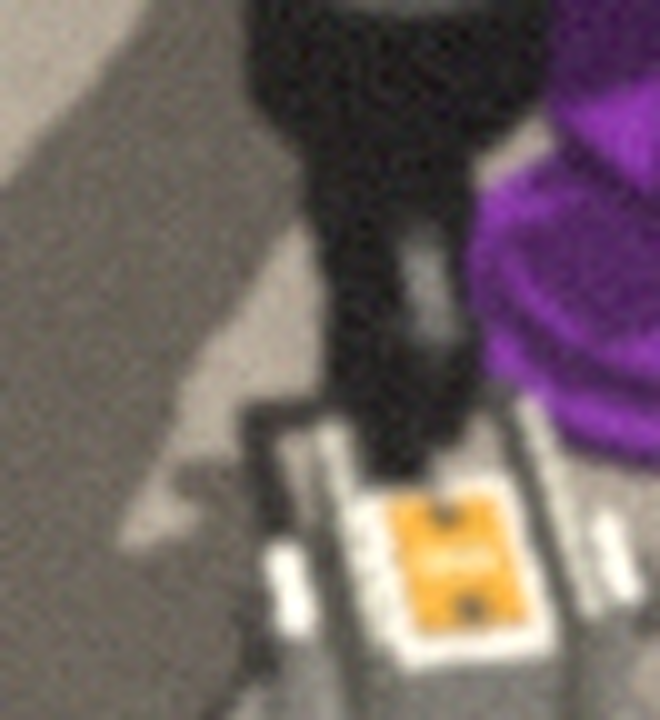

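Emit:
apply_moves([
  [[25,0,0,0,0,0,0],[12,0,0,0,0,0,0],[8,0,0,0,0,0,0],[8,0,0,0,0,0,0],[8,0,0,0,0,0,0]],
], grip_force=40)

```text
time_s: 19.52
tool_pos: [0.5034, 0.0948, 0.2303]
tcp_rot: [179.8, 0.1, 129.3]
wrist_force: [1.3, 2.1, 3.3]
width: 0.0086
```

```bash
python3 mv.py .502 .0955 .23 129.3
python3 - <<'E'
from mv import *
# arc rows: rotation about swivel axis C by -58 deg
o=readout.get_obs(); R0=Ro.from_euler('xyz',o['tcp_rot'],degrees=True); C=np.array([.5734,.1542,0]); p=o['tool_pos']
print(np.hypot(*(p-C)[:2]), np.degrees(np.arctan2(*(C-p)[[1,0]])))
for a in np.arange(-5.8,-58.1,-5.8):
    q=Ro.from_euler('z',a,degrees=True); d=R0.inv().apply(q.apply(p-C)+C-p)*1000
    print(round(a,1),d.round(1),(R0.inv()*q*R0).as_rotvec(degrees=True).round(1))
E
```

```text
t 19.52 pos [0.5034 0.0948 0.2303] rot [1.7982e+02 7.0000e-02 1.2929e+02] q [-13.2  48.   -4.3 116.6  11.9  15.6  11.7] F [1.3 2.1 3.3] M [ 0.22 -0.31  0.04] w 8.6
shift [ 1.5 -0.7  0.3] turn [ 0.2  0.1 -0. ]
0.09177629400118445 40.33325264891659
-5.8 [ 9.3  0.3 -0. ] [ 0.  -0.   5.8]
-11.6 [18.5  1.5 -0. ] [ 0.  -0.  11.6]
-17.4 [27.5  3.7 -0. ] [ 0.  -0.1 17.4]
-23.2 [36.3  6.8 -0. ] [ 0.  -0.1 23.2]
-29.0 [44.7 10.7 -0. ] [ 0.  -0.1 29. ]
-34.8 [52.7 15.5 -0. ] [ 0.  -0.1 34.8]
-40.6 [60.1 21.  -0. ] [ 0.  -0.1 40.6]
-46.4 [67.  27.3  0. ] [ 0.1 -0.1 46.4]
-52.2 [73.2 34.2  0. ] [ 0.1 -0.2 52.2]
-58.0 [78.6 41.7  0. ] [ 0.1 -0.2 58. ]
```

Emit:
apply_moves([
  [[2,0,0,0,0,0,0],[2,0,0,0,0,0,0]],
], grip_force=50)

```text
time_s: 19.77
tool_pos: [0.5035, 0.0948, 0.2303]
tcp_rot: [179.8, 0.1, 129.3]
wrist_force: [1.6, 1.5, 1.9]
width: 0.0081
```

```bash
python3 mv.py .502 .0955 .23 129.3
```

```text
t 19.77 pos [0.5035 0.0948 0.2303] rot [1.7981e+02 7.0000e-02 1.2928e+02] q [-13.2  48.   -4.3 116.6  11.9  15.6  11.7] F [1.6 1.5 1.9] M [ 0.1  -0.16  0.05] w 8.1
shift [ 1.5 -0.7  0.3] turn [ 0.2  0.1 -0. ]
```

Emit:
apply_moves([
  [[2,4,0.1,0,0,0,2.5],[2,9.3,0.3,0,0,0,5.8],[2,14,0.9,0,0,0,8.7],[2,18.5,1.5,0,0,0,11.6],[2,23,2.6,0,0,0,14.5],[2,23,2.6,0,0,0,14.5]],
])

```text
time_s: 20.52
tool_pos: [0.4906, 0.1149, 0.2303]
tcp_rot: [179.8, -0.0, 114.8]
wrist_force: [1.0, 2.1, 1.5]
width: 0.0083
```

```bash
python3 - <<'E'
from model import *
s=eyes.get_image("scene").astype(float)
s=np.clip(s*1.5,0,255).astype(np.uint8)
crop(s,258,156,76,92,8,"pics/s16.png")
E
python3 mv.py .502 .0955 .23 129.3
```

```text
t 20.57 pos [0.4907 0.1148 0.2302] rot [ 1.7981e+02 -1.0000e-02  1.1481e+02] q [-17.5  47.8  -1.5 118.1   4.4  14.    2. ] F [-0.3  1.3  1.8] M [ 0.3  -0.12 -0.06] w 8.1
shift [-22.3   2.2   0.2] turn [  0.2   0.  -14.5]
```

View pics/s16.png

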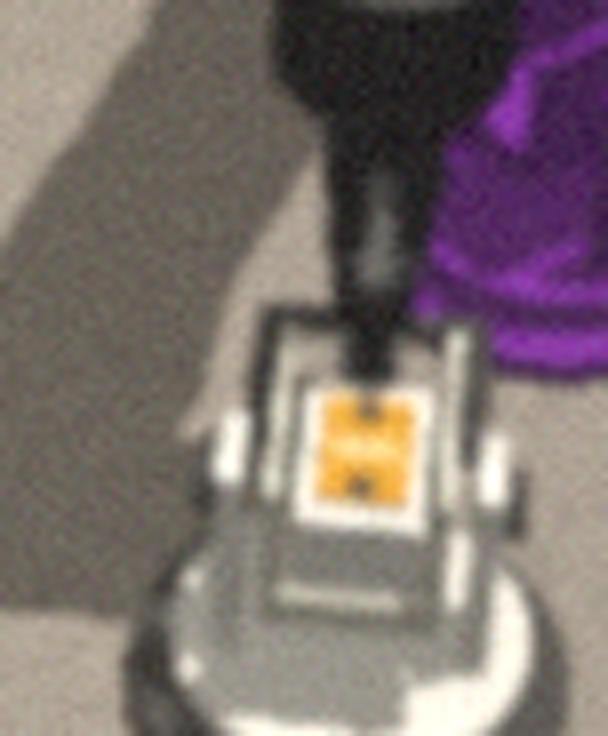

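```bash
cat > arc.py <<'E'
from mv import *
o=readout.get_obs(); R0=Ro.from_euler('xyz',o['tcp_rot'],degrees=True); C=np.array([.5734,.1542,0]); p=o['tool_pos']
print(np.hypot(*(p-C)[:2]), "bearing of cradle x:",np.degrees(np.arctan2(*(C-p)[[1,0]])), o['tcp_rot'][2]-90)
tot=float(sys.argv[1]); n=int(sys.argv[2])
for a in np.linspace(tot/n,tot,n):
    q=Ro.from_euler('z',a,degrees=True); d=R0.inv().apply(q.apply(p-C)+C-p)*1000
    print(round(a,1),d.round(1),(R0.inv()*q*R0).as_rotvec(degrees=True).round(1))
E
python3 arc.py -43.5 9
```

```text
0.09164169997494716 bearing of cradle x: 25.47685090995366 24.807542667327553
-4.8 [7.7 0.2 0. ] [-0.  -0.   4.8]
-9.7 [15.4  1.1  0. ] [-0.  -0.   9.7]
-14.5 [23.   2.7  0. ] [-0.  -0.  14.5]
-19.3 [30.4  4.8  0. ] [-0.  -0.1 19.3]
-24.2 [37.6  7.6  0. ] [-0.  -0.1 24.2]
-29.0 [44.6 11.   0. ] [-0.  -0.1 29. ]
-33.8 [51.2 14.9  0.1] [-0.  -0.1 33.8]
-38.7 [57.5 19.4  0.1] [-0.  -0.1 38.7]
-43.5 [63.4 24.4  0.1] [-0.  -0.1 43.5]
```

Emit:
apply_moves([
  [[2,7.7,0.2,0,0,0,4.8],[2,15.4,1.1,0,0,0,9.7],[2,23,2.7,0,0,0,14.5],[2,30.4,4.8,0,0,0,19.3],[2,37.6,7.6,0,0,0,24.2],[2,44.6,11,0,0,0,29],[2,51.2,14.9,0,0,0,33.8],[2,57.5,19.4,0,0,0,38.7],[2,63.4,24.4,0,0,0,43.5],[2,63.4,24.4,0,0,0,43.5]],
])

```text
time_s: 21.82
tool_pos: [0.4864, 0.1828, 0.2303]
tcp_rot: [179.8, -0.1, 71.4]
wrist_force: [2.3, 0.6, -0.2]
width: 0.0082
```

```bash
python3 - <<'E'
from model import *
s=np.mean([eyes.get_image("scene").astype(float) for _ in range(2)],0)
s=np.clip(s*1.5,0,255).astype(np.uint8)
crop(s,258,156,76,92,8,"pics/s17.png")
overlay("scene",s,(258,156),(76,92),8,[.5734,.1542,np.radians(-18.7),0],"pics/ov17.png")
t=eyes.get_image("top"); crop(t,175,75,90,145,5,"pics/t17.png")
E
python3 arc.py -1 1; python3 mv.py .5 .1 .23 71.3
```

```text
0.09151694030257208 bearing of cradle x: -18.02966545267894 -18.620121121998125
-1.0 [ 1.6 -0.   0. ] [-0. -0.  1.]
t 21.98 pos [0.4864 0.1825 0.2303] rot [ 1.7985e+02 -1.6000e-01  7.1380e+01] q [-29.7  48.7   6.7 115.7 -18.3  16.3 -26.3] F [ 1.7  1.3 -0.7] M [ 0.1  -0.5   0.02] w 8.4
shift [-73.9  39.3   0.2] turn [ 0.2 -0.2  0.1]
```

View pics/ov17.png

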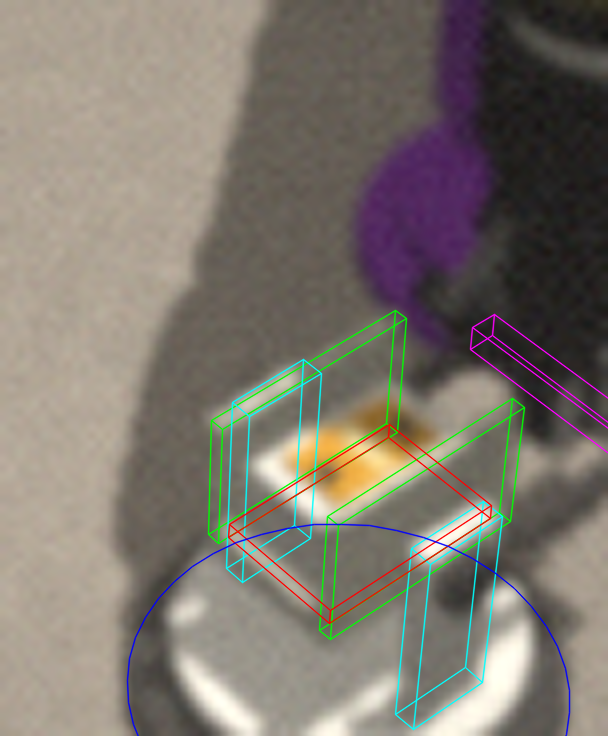

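View pics/t17.png

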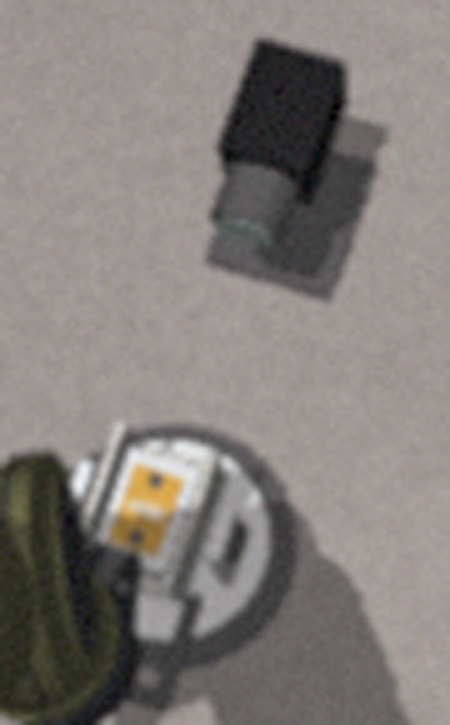

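Emit:
apply_moves([
  [[2,0,-0.6,-4,0,0,0],[2,0,-1,-8.1,0,0,0],[2,0,-1.2,-12.1,0,0,0],[2,0,-1.2,-16.2,0,0,0],[2,0,-1,-20.2,0,0,0],[2,0,-0.8,-24.3,0,0,0],[2,0,-0.2,-28.4,0,0,0],[2,0,0.4,-32.4,0,0,0],[2,0,0.4,-32.4,0,0,0]],
])

```text
time_s: 23.1
tool_pos: [0.4864, 0.1822, 0.2632]
tcp_rot: [179.9, -0.2, 71.4]
wrist_force: [1.5, -0.2, 0.6]
width: 0.0082
```

```bash
python3 - <<'E'
from model import *
s=np.mean([eyes.get_image("scene").astype(float) for _ in range(2)],0)
s=np.clip(s*1.5,0,255).astype(np.uint8)
overlay("scene",s,(258,156),(76,92),8,[.5734,.1542,np.radians(-18.7),np.radians(20)],"pics/ov18.png")
E
python3 arc.py -1 1; python3 mv.py .5 .1 .23 71.3
```

```text
0.09138728014420358 bearing of cradle x: -17.87357742683406 -18.62014406408484
-1.0 [ 1.6 -0.   0. ] [-0. -0.  1.]
t 23.2 pos [0.4864 0.1822 0.263 ] rot [ 1.7987e+02 -1.6000e-01  7.1380e+01] q [-30.8  45.4   8.5 115.1 -17.6  20.5 -26.8] F [ 1.3 -0.9 -0.2] M [-0.04 -0.06  0.01] w 8.3
shift [-73.7  39.1  32.9] turn [ 0.1 -0.2  0.1]
```

View pics/ov18.png

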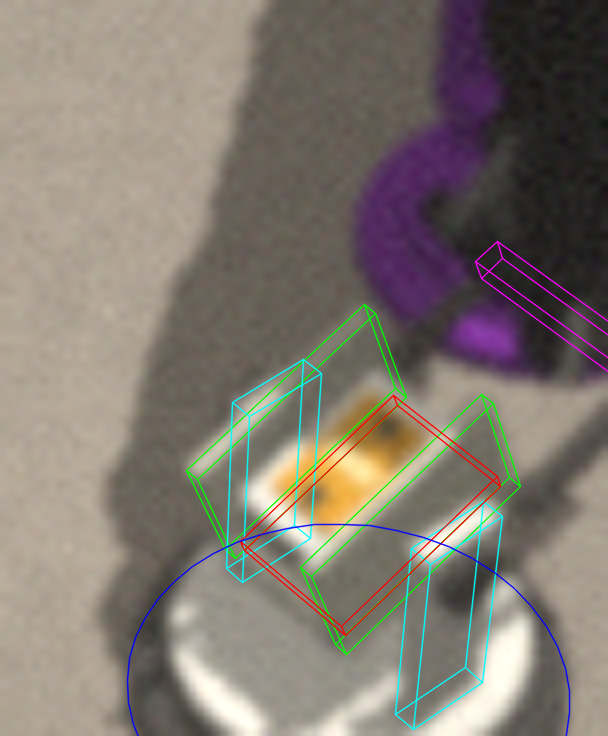

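Emit:
apply_moves([
  [[2,0,0.9,-4,0,0,0],[2,0,1.9,-7.9,0,0,0],[2,0,3.1,-11.8,0,0,0],[2,0,4.4,-15.6,0,0,0],[2,0,4.4,-15.6,0,0,0]],
])

```text
time_s: 23.82
tool_pos: [0.4904, 0.1809, 0.2791]
tcp_rot: [179.9, -0.2, 71.4]
wrist_force: [-1.0, 1.1, 0.9]
width: 0.0084
```

```bash
python3 - <<'E'
from model import *
s=np.mean([eyes.get_image("scene").astype(float) for _ in range(2)],0)
s=np.clip(s*1.5,0,255).astype(np.uint8)
overlay("scene",s,(258,156),(76,92),8,[.5734,.1542,np.radians(-18.7),np.radians(30)],"pics/ov19.png")
E
python3 arc.py -1 1; python3 mv.py .5 .1 .23 71.3
```

```text
0.08726017574062767 bearing of cradle x: -17.80352649126356 -18.614717474387206
-1.0 [ 1.5 -0.   0. ] [-0. -0.  1.]
t 23.93 pos [0.4903 0.1809 0.279 ] rot [ 1.7989e+02 -1.7000e-01  7.1390e+01] q [-31.   43.9   9.5 114.2 -17.1  23.  -26.9] F [0.2 0.5 0.6] M [0.12 0.24 0.07] w 7.8
shift [-73.7  34.9  48.8] turn [ 0.1 -0.2  0.1]
```

View pics/ov19.png

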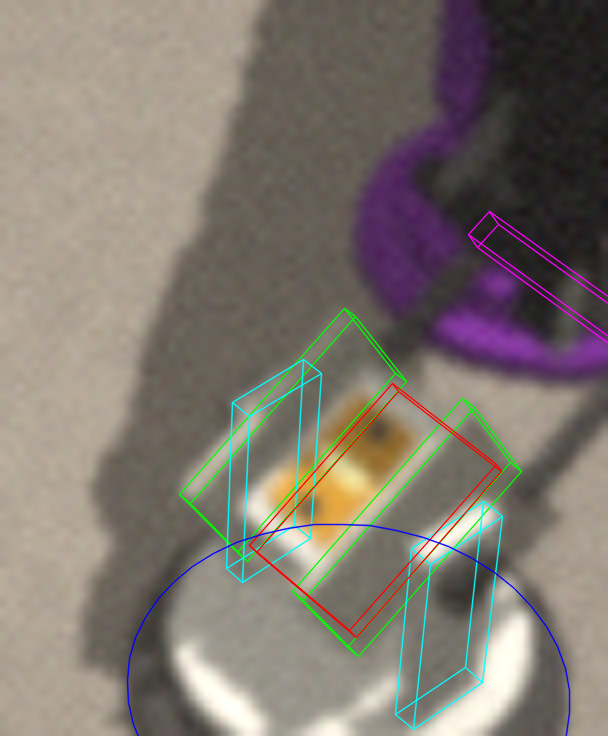

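Emit:
apply_moves([
  [[30,0,0,0,0,0,0],[30,0,0,0,0,0,0],[30,0,0,0,0,0,0],[30,0,0,-20,0,0,0],[30,0,0,-55,0,0,0],[30,0,-15,-100,0,0,0],[30,0,-40,-130,0,0,0],[30,0,-60,-140,0,0,0],[30,0,-60,-140,0,0,0]],
])

```text
time_s: 25.05
tool_pos: [0.4321, 0.2002, 0.4195]
tcp_rot: [179.9, -0.2, 71.5]
wrist_force: [0.7, -0.3, -0.5]
width: 0.03
```

```bash
python3 - <<'E'
from model import *
S=np.mean([eyes.get_image("scene").astype(float) for _ in range(2)],0)
T=np.mean([eyes.get_image("top").astype(float) for _ in range(2)],0)
s=np.clip(S*1.5,0,255).astype(np.uint8);t=np.clip(T*1.3,0,255).astype(np.uint8)
cv2.imwrite("pics/s20full.png",s[:,:,::-1]);cv2.imwrite("pics/t20full.png",t[:,:,::-1])
overlay("scene",s,(262,186),(76,80),9,[.5734,.1542,np.radians(-18.7),np.radians(30)],"pics/ov20s.png")
overlay("top",t,(178,150),(70,66),10,[.5734,.1542,np.radians(-18.7),np.radians(30)],"pics/ov20t.png")
crop(s,262,186,76,80,9,"pics/s20.png")
E
python3 mv.py .5 .1 .23 71.3
```

```text
t 25.25 pos [0.4337 0.1993 0.4183] rot [ 1.7988e+02 -1.2000e-01  7.1330e+01] q [-41.4  28.3  17.1 114.4 -12.9  38.8 -34.8] F [ 0.1 -0.2  0.6] M [-0.04  0.06  0.02] w 29.9
shift [-73.3  94.2 188.4] turn [ 0.1 -0.1  0. ]
```

View pics/ov20s.png

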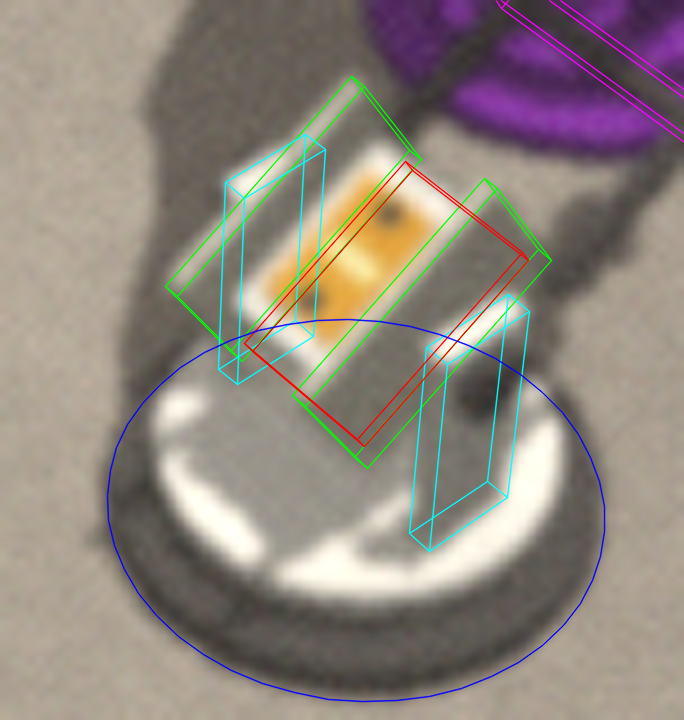

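View pics/ov20t.png

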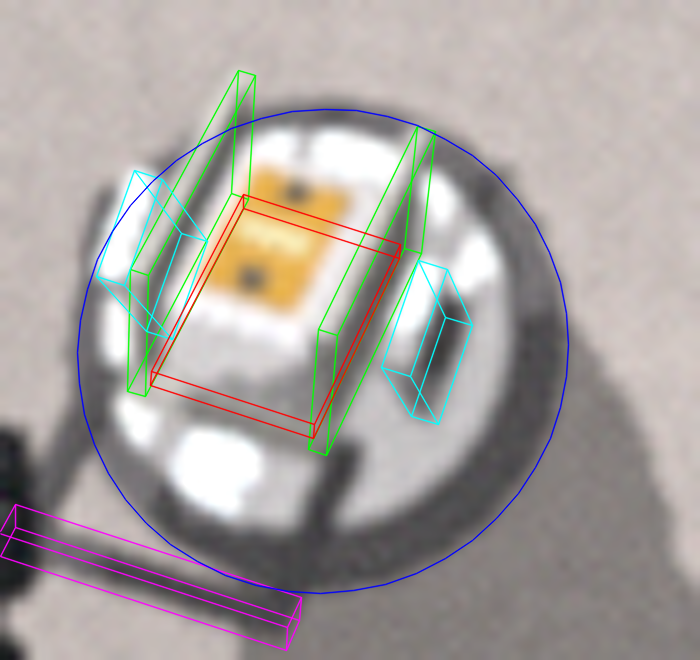

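View pics/s20.png

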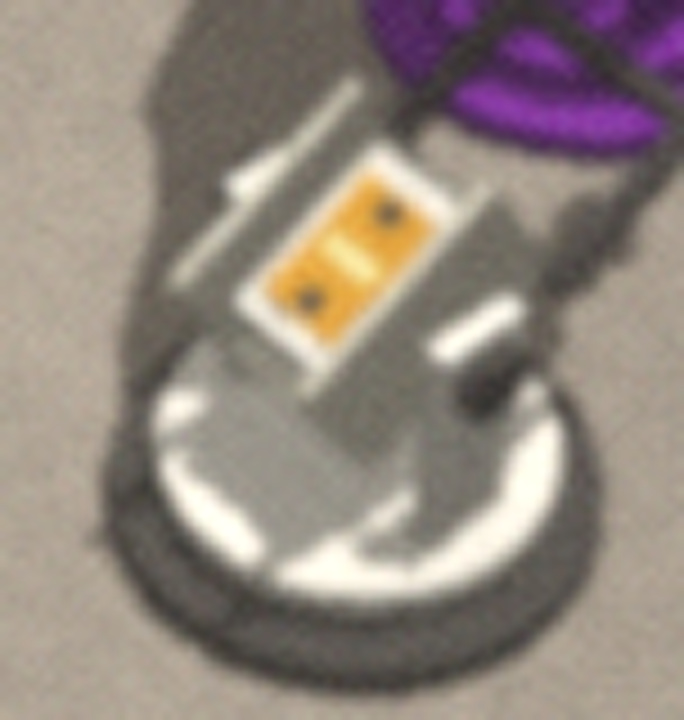

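View pics/t20full.png

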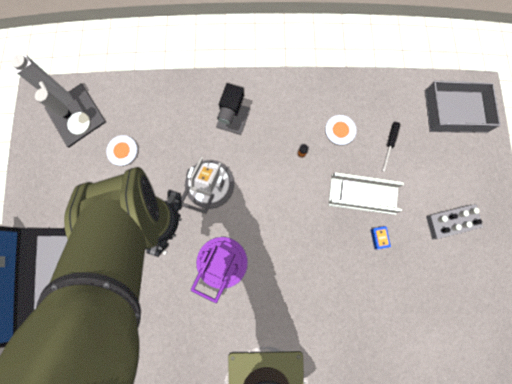

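Run:
```python
from model import *
from scipy.optimize import least_squares
def px(l,off,s): return (np.array(l,float)+.5)/s-.5+off
S=px([(370,175),(435,225),(335,348),(265,292)],(262,186),9)
T=px([(258,165),(350,195),(290,315),(203,285)],(178,150),10)
B=np.array([(sx*.022,sy*.014,.034) for sx,sy in((1,1),(1,-1),(-1,-1),(-1,1))])
st=(.5734,.1542,np.radians(-18.7))
# top order: (258,165)=+x+y,(350,195)=+x-y,(290,315)=-x-y,(203,285)=-x+y ; scene: free end lower-left
def f(q,full=False):
    W=cradle2w(B@Ry(q[3]).T+[q[0],q[1],q[2]],*st,np.radians(30))
    s=proj("scene",W); t=proj("top",W)
    return np.r_[s[[2,3,0,1]]-S[[1,0,3,2]][[1,0,3,2]]*0-S[[1,0,3,2]][:, :]*0 - Sx, t-T].ravel()
# scene: -x end upper right: (370,175),( 435,225); +x end: (335,348),(265,292). looking from +x, +y is right
import itertools
best=None
for perm in itertools.permutations(range(4)):
    Sx=S[list(perm)]
    g=lambda q:np.r_[(proj("scene",cradle2w(B@Ry(q[3]).T+q[:3],*st,np.radians(30)))-Sx),(proj("top",cradle2w(B@Ry(q[3]).T+q[:3],*st,np.radians(30)))-T)].ravel()
    r=least_squares(g,[0,0,0,0.])
    if best is None or r.cost<best.cost: best=r
print(best.x[:3]*1000,np.degrees(best.x[3]),best.fun.reshape(-1,2).round(1))
```

```text
[-0.44300815  1.1648392   0.40171697] -0.608399009872264 [[-0.1  0.2]
 [-0.2 -0.1]
 [ 0.2 -0.4]
 [ 0.9  0.3]
 [-0.  -0. ]
 [ 0.6  0.1]
 [ 0.8 -0.1]
 [-0.6 -0.3]]
```

```bash
python3 -c "
from plant import order
print(order.finish_job())"
```

```text
the job is handed in; nothing more can be done
None
```

The carrier is in the cradle, and the cradle faces the camera, tilted about 30° down. I handed the job in at about 25 s, and the system gave no verdict.

**What I did:**
- I took the carrier out of the rack by its long sides, set it on the bench and gripped it again by its ends.
- I lowered it onto the cradle's floor, held it there with about 7 N of contact, and only then let go.
- Holding the handle, I swivelled the stage about 58° and tilted it to 30°, then backed the arm well clear.

**Last checks, from both cameras:**

| Check | Measured | Allowed |
|---|---|---|
| Carrier position in the cradle (x, y, z) | about −0.4, +1.2, +0.4 mm | ±7, ±6, ±3 mm |
| Carrier angle to the cradle floor | about 0.6° (if the tilt is exactly 30°) | 3.4° |
| Swivel heading | about −18.6° against a camera bearing of about −18.7° | within 6° |
| Tilt | overlay of the 30° model matches the picture | 25° to 35° |

- **Camera bearing:** most of my estimates fell between −17.2° and −19.2°. One side edge of the camera box gave −13.7°, which I put down to a poor pixel reading.
- **Handle:** its picture sat about 1–3 mm off the model, while the cheeks and uprights lined up closely.
- **Bystanders:** in the last top picture they are where they started, judged by eye. The arm hides the tweezers there, so I could not check them at the end.

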